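Nest the polish pots away in the shoe-care drawer

TASK

Pull the drawer of the shoe-care chest right out to its stop, then stand all the metal polish pots that are there upright in the drawer, nested one inside another in size order with each sitting on the floor of the next larger one. When the set is together, push the drawer fully shut, and leave the ashtray, tins, scraper, brush and bottle where they are.

Things in the scene. Friction and masses are not known exactly. Their poses are not given: they have to be found in the camera images.
- pot1: Open round metal pot, straight-sided, outer diameter 120 mm, 48 mm high, wall 3 mm, floor 4 mm thick; about 190 g; may be absent. On its rim, on its own +x side 60 mm from its axis, stands a black upright grip tab, 9 mm thick (radially), 24 mm wide, reaching 42 mm above the rim: pinch it from above across its thickness, tips above the rim. Origin: centre of underside, z up.
- pot2: Open round metal pot, straight-sided, outer diameter 102 mm, 46 mm high, wall 3 mm, floor 4 mm thick; about 160 g; may be absent. On its rim, on its own +x side 51 mm from its axis, stands a black upright grip tab, 9 mm thick (radially), 24 mm wide, reaching 42 mm above the rim: pinch it from above across its thickness, tips above the rim. Origin: centre of underside, z up.
- pot3: Open round metal pot, straight-sided, outer diameter 84 mm, 44 mm high, wall 3 mm, floor 4 mm thick; about 130 g; may be absent. On its rim, on its own +x side 42 mm from its axis, stands a black upright grip tab, 9 mm thick (radially), 24 mm wide, reaching 42 mm above the rim: pinch it from above across its thickness, tips above the rim. Origin: centre of underside, z up.
- pot4: Open round metal pot, straight-sided, outer diameter 68 mm, 42 mm high, wall 3 mm, floor 4 mm thick; about 100 g; may be absent. On its rim, on its own +x side 34 mm from its axis, stands a black upright grip tab, 9 mm thick (radially), 24 mm wide, reaching 42 mm above the rim: pinch it from above across its thickness, tips above the rim. Origin: centre of underside, z up.
- pot5: Open round metal pot, straight-sided, outer diameter 52 mm, 40 mm high, wall 3 mm, floor 4 mm thick; about 70 g; may be absent. On its rim, on its own +x side 26 mm from its axis, stands a black upright grip tab, 9 mm thick (radially), 24 mm wide, reaching 42 mm above the rim: pinch it from above across its thickness, tips above the rim. Origin: centre of underside, z up.
- drawer (a joint): Slide of the chest's only drawer: 0 = fully shut, 0.19 m = pulled out to its stop. Light friction (about 2 N), stays where left. It comes out towards the robot, along the chest's own -x.
- drawer_handle (a point): Middle of the drawer's steel bar handle, a round bar 110 mm long held level, parallel to the drawer front and 35 mm clear of it (to the bar's middle); moves with the drawer. 104 mm above the table. Its axes: x into the chest (shutting direction), y along the bar, z up.
- drawer_floor (a point): Middle of the standing place on the drawer's floor, 15 mm above the table; moves with the drawer; axes as the handle's. 75 mm behind the inside of the front panel (top 118 mm above the table) and 105 mm in front of the chest's front edge when fully out. The drawer is 142 mm wide inside, its side walls rise to 50 mm above the table. Turn nested pots' tabs different ways, big ones not to the front.
- chest: Fixed plywood shoe-care chest, 240 mm deep (x), 176 mm wide (y), 140 mm high, one drawer facing the robot. Inside it there is room up to 128 mm above the table; a properly nested set with its tabs is up to 114 mm. Pots have 5 to 6 mm of play in the next larger one. Origin: centre of the underside; front at its -x side.
- ashtray: Empty clear glass ashtray, 110 mm across, 34 mm high, standing among the pots; leave alone. Origin: centre of underside.
- tin1: Lower of two stacked flat metal tins (84 mm across, 27 mm high) on the chest's top; leave alone. Origin: centre of underside.
- tin2: Upper of the two stacked tins; leave alone. Origin: centre of underside.
- scraper: Blue silicone shoe scraper, 160 mm long, 50 mm wide, 14 mm high, lying between the robot's foot and the chest; leave alone. Origin: near its middle, underside.
- shoebrush: Wooden shoe brush, 160 x 50 x 48 mm, lying beside the chest; leave alone. Origin: centre of underside.
- cleaner: Upright bottle of cleaner, 56 mm across, 140 mm high, beside the chest; leave alone. Origin: centre of underside.
Mind the look-alikes: they are no part of the job. Leave any purple or red look-alike of the pot1 alone. Leave any blue look-alike of the pot3 alone.

How it is judged:
By the outcome, as a careful person would: the job done as asked, in the order asked, and still so for the second after the job is handed in, with the robot touching nothing.
Of pot1, pot2, pot3, pot4, pot5 only 4 to 5 are there at a start; the rules pass over those that are not, and their reading is None.
At some moment in a run one of pot1, pot2, pot3, pot4, pot5 may be knocked a few centimetres aside while the robot is not near it.
It also fails if it takes over 210 s, if anything falls off the work surface, if the arm or the gripper's body presses on something with over 40 N, if the wrist force passes 120 N, or if a joint passes its speed limit or range.

ROBOT

A 6-joint arm with a two-finger parallel gripper is mounted at the origin on the work surface. World frame = base frame: x ahead of the robot, y to its left, z up, the work surface at z = 0. Lengths are in mm, angles in rad, forces in N, time in s.
With the tool pointing down it reaches from about 350 to 775 mm from the base axis. Payload 7.3 kg.
Tool frame: the origin (TCP) lies at the very end of the fingers, on their centre line; the grasp point (between the pads) lies 19 mm behind it; z points along the fingers, y is the line along which they close (so a half turn about z gives the same grasp; the last joint's range is limited). The gripper opens to 92 mm and grips with 3 to 60 N. Pads are 19 mm wide; open, the fingers measure 130 mm over their backs; the gripper's body (75 mm by 190 mm) begins 47 mm behind the grasp point.
Start: joints at [0.963, 0.342, 1.524, -0, 1.275, -0.146], TCP at [233.908, 470.034, 226.741] pointing down, gripper open.
Joint ranges: [-2.53, 2.53], [-0.77, 2.02], [0.04, 2.7], [-1, 4.14], [0.28, 2.66], [-3.11, 3.11]. Speed limits (rad/s): [2.57, 2.57, 3.14, 3.14, 3.14, 3.14].

INTERFACE

Orientations are given as [roll, pitch, yaw] about the fixed x, y, z axes, in that order (R = Rz(yaw) Ry(pitch) Rx(roll)).
In Python, from plant import get_obs, optics, ticket, finder gives the robot as it stands.
- The arm moves only by the tool send_rows, never from a script. Its arguments are lists of equal length, an entry for each row: "offset": the shift along the tool's x, y, z scaled (see below), a list of three; "delta_rot": the turn, a rotation vector about the tool's x, y, z scaled (see below), a list of three. In form: {"offset": [[dx, dy, dz], ...], "delta_rot": [[rx, ry, rz], ...]}. A call has 1 to 8 rows; each row is the pose to reach, as a shift and turn from the pose commanded when the call began, along the tool's axes at that moment, turning the shorter way round; what a row does not reach only later rows make up. The controller multiplies each number of a shift by 120 mm and each number of a turn by 360 degrees. A row lasts 1/8 s, in which the tool goes at most 62.5 mm and 10.7 degrees, less where a joint would pass 70% of its speed; a pose out of reach is approached as far as the arm can. A call with a number of a shift or a turn outside -1 to 1 is refused whole. A call with a gripper value outside its range is refused whole. "grip" is the opening, from 0 (shut) to 1 (fully open), set as the call begins (left out, the last holds). The fingers move at their own pace and stop on an object; the grip force is fixed at half the most. Time passes only in rows, so rows that repeat a pose let the fingers close. It gives the time, the measured TCP pose, the force, the opening and the grip force at its end, in the units of the state.
- get_obs(): the state, without advancing time (a new reading comes with each control period).
- optics.capture(name): name is "side" or "top"; returns the picture (400x640x3 uint8, red, green, blue); there is no depth.
- optics.get_calibration(name): a dict with "fx", "fy", "cx", "cy" (pixels), "world_from_camera" (4x4, takes a point from camera to world coordinates). Camera axes: x right, y down, z forward; pixel columns grow to the right and rows downward; lengths in mm; the calibration is good to about 2 mm. A picture is of the moment at which its call begins. get_calibration takes no time and is no camera call.
- ticket.close_job(): hands the job in; it is judged then, once.
Trained networks look in the newest picture that a camera, given by its name, has taken for a name from the list of things; names that differ only in an ending like _2 or _b are one class to them, and where a whole thing is asked for, a point or a joint stands for the part that bears it (a point fixed in the world has none). Each returns a list of dicts, best first, with "confidence" (0 to 1); they miss things now and then, are a little off and sometimes report something else, mostly with a low value. They report only what shows in the picture. A call takes as long as a camera call. They do not tell look-alikes from the thing itself.
- finder.boxes_of(target, camera): "box" ([left, top, right, bottom] in pixels, round what is visible of it).
- finder.silhouettes(target, camera): "region" (400x640 bool, what is visible of it) and "box" ([left, top, right, bottom] in pixels, round what is visible of it).
- finder.pinpoint(target, camera): "uv" ([column, row] in pixels: a listed point, or the origin of a listed thing).
The state is a dict: "time": time; "joint_positions": joint angles; "dq": joint speeds; "tau": joint torques, N m; "tool_pos": TCP position; "tcp_rot": TCP orientation; "contact_force": force on the tool from outside, world axes, zero at the start; "moment": the same for the moment, N m; "grip_width": finger opening in mm; "finger_force": force on a finger pad.
Only numpy, scipy, OpenCV 4.12 (cv2) and the standard library are available. Lean on these libraries where they do the work, as an engineer would, in place of code of your own. Each camera call takes 0.05 s, during which the arm holds its last target. There are 200 camera calls.

## Working session

There is one attempt and no reset: what is moved stays moved. The work goes in short steps, Python scripts to look and compute and a tool call to move; the robot and the scene stay as the last step left them, time stands still between calls to the robot, and variables do not carry over. Pictures are saved under pics/ and viewed, at most 14 in all, crops included, and the job is handed in when it is done.

Besides the shell and the picture viewer there is one more tool, called after "Emit:" as a command line: name --argument value ..., lists and objects as JSON in quotes. send_rows: Moves the arm, as the interface text tells. Its arguments: {"type":"object","properties":{"offset":{"type":"array"},"delta_rot":{"type":"array"},"grip":{"type":"number"}},"required":["offset","delta_rot"]}

```bash
ls; mkdir -p pics
python3 - <<'E'
from plant import get_obs, optics, finder
import cv2,numpy as np
np.set_printoptions(precision=2,suppress=True)
for c in("top","side"):
    im=optics.capture(c);cv2.imwrite(f"pics/{c}0.png",im[...,::-1])
    k=optics.get_calibration(c);print(c,k["fx"],k["fy"],k["cx"],k["cy"]);print(np.array(k["world_from_camera"]))
    for n in ["pot1","pot2","pot3","pot4","pot5","drawer_handle","drawer_floor","chest"]:
        print(n,[(np.round(d["uv"],1).tolist(),round(d["confidence"],2)) for d in finder.pinpoint(n,c)])
print(get_obs())
E
```

```text
pics
top 412.30620607799034 412.30620607799034 316.5748507827775 199.576915996139
[[   0.     -1.      0.09  424.13]
 [  -1.     -0.     -0.03  103.87]
 [   0.03   -0.09   -1.   1480.01]
 [   0.      0.      0.      1.  ]]
pot1 [([261.6, 200.7], 0.9), ([172.4, 270.4], 0.9), ([224.2, 226.2], 0.82), ([445.8, 218.0], 0.82), ([369.1, 212.1], 0.8), ([404.4, 239.6], 0.74), ([217.5, 274.2], 0.7), ([267.2, 241.3], 0.54), ([409.2, 151.3], 0.32)]
pot2 [([261.6, 200.7], 0.9), ([172.4, 270.4], 0.9), ([224.2, 226.2], 0.82), ([445.8, 218.0], 0.82), ([369.1, 212.1], 0.8), ([404.4, 239.6], 0.74), ([217.5, 274.2], 0.7), ([267.2, 241.3], 0.54), ([409.2, 151.3], 0.32)]
pot3 [([261.6, 200.7], 0.9), ([172.4, 270.4], 0.9), ([224.2, 226.2], 0.82), ([445.8, 218.0], 0.82), ([369.1, 212.1], 0.8), ([404.4, 239.6], 0.74), ([217.5, 274.2], 0.7), ([267.2, 241.3], 0.54), ([409.2, 151.3], 0.32)]
pot4 [([261.6, 200.7], 0.9), ([172.4, 270.4], 0.9), ([224.2, 226.2], 0.82), ([445.8, 218.0], 0.82), ([369.1, 212.1], 0.8), ([404.4, 239.6], 0.74), ([217.5, 274.2], 0.7), ([267.2, 241.3], 0.54), ([409.2, 151.3], 0.32)]
pot5 
[... 1125 characters left out ...]
ot5 [([388.0, 344.8], 0.95), ([355.2, 278.2], 0.91), ([346.4, 198.5], 0.79), ([301.2, 277.5], 0.65), ([374.5, 165.5], 0.49), ([348.1, 176.7], 0.41)]
drawer_handle [([303.1, 195.0], 0.59)]
drawer_floor [([270.7, 205.8], 0.76), ([247.5, 268.6], 0.38)]
chest [([259.4, 210.5], 0.69)]
{'time': 0.9, 'joint_positions': array([ 0.96,  0.34,  1.52,  0.  ,  1.28, -0.15]), 'dq': array([ 0.,  0., -0., -0.,  0., -0.]), 'tau': array([ -0.  , -43.11, -24.45,   0.07,   0.05,   0.  ]), 'tool_pos': array([233.91, 470.03, 226.75]), 'tcp_rot': array([ 3.14, -0.  ,  2.68]), 'contact_force': array([-0.49, -0.35,  0.38]), 'moment': array([-0.03,  0.03, -0.01]), 'finger_force': 0.0, 'grip_width': 92.02985781908318}
```

Run:
```python
import cv2
im=cv2.imread("pics/top0.png");c=im[110:310,140:500]
cv2.imwrite("pics/top0c.png",cv2.resize(c,None,fx=2.2,fy=2.2,interpolation=cv2.INTER_CUBIC))
```

```text
(no output)
```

View pics/side0.png

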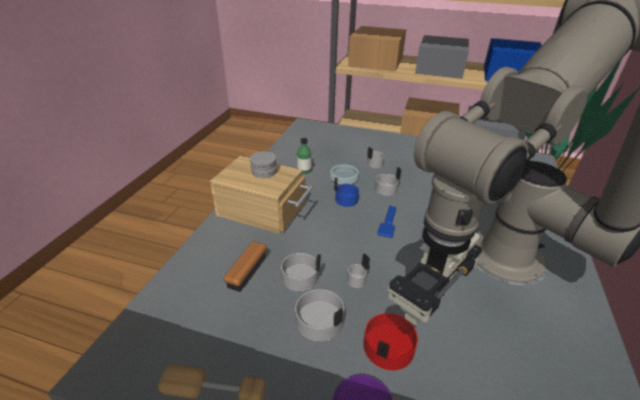

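View pics/top0c.png

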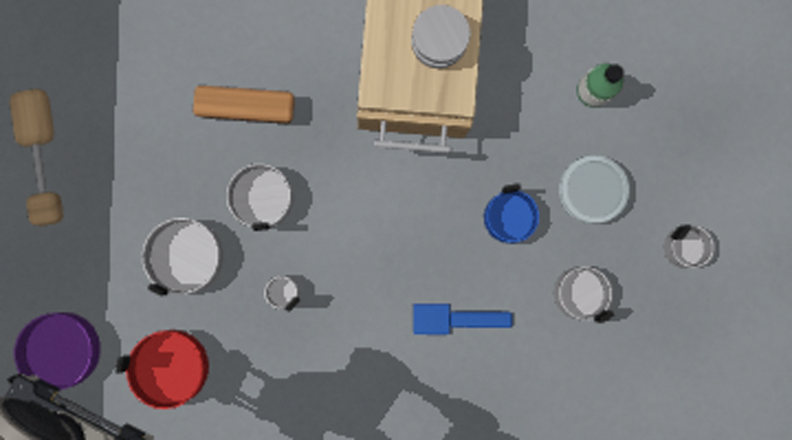

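All five pots are there. The matches in the top picture are:

| Item | Pixel (column, row) |
|---|---|
| pot1 | (222, 226) |
| pot2 | (258, 199) |
| pot3 | (406, 243) |
| pot4 | (454, 222) |
| pot5 | (268, 243) |
| Purple look-alike, leave | (166, 269) |
| Red look-alike, leave | (216, 277) |
| Blue look-alike, leave | (372, 208) |

The five grey metal ones fit the description.

```bash
cat > h.py <<'E'
import numpy as np,cv2,json,os
from scipy.optimize import minimize
from plant import get_obs, optics, finder
np.set_printoptions(precision=1,suppress=True)
D={1:(120,48),2:(102,46),3:(84,44),4:(68,42),5:(52,40)}
def cal(c):
    k=optics.get_calibration(c);return k,np.array(k["world_from_camera"])
def proj(P,c):
    k,T=cal(c);q=(np.asarray(P,float)-T[:3,3])@T[:3,:3]
    return np.c_[k["fx"]*q[:,0]/q[:,2]+k["cx"],k["fy"]*q[:,1]/q[:,2]+k["cy"]]
def unproj(uv,z,c):
    k,T=cal(c);d=T[:3,:3]@[(uv[0]-k["cx"])/k["fx"],(uv[1]-k["cy"])/k["fy"],1]
    return T[:3,3]+d*(z-T[2,3])/d[2]
S=8
def render(polys,w):  # w: left,top,width,height
    m=np.zeros((w[3]*S,w[2]*S),np.uint8)
    for p in polys:
        h=cv2.convexHull(((p-[w[0]-.5,w[1]-.5])*S).astype(np.float32)).astype(np.int32)
        cv2.fillConvexPoly(m,h,255)
    return cv2.resize(m,(w[2],w[3]),interpolation=cv2.INTER_AREA)/255.
def geom(n,x,y,yaw,c,z0=0):
    d,h=D[n];a=np.linspace(0,2*np.pi,48);r=d/2
    cyl=np.array([[x+r*np.cos(t),y+r*np.sin(t),z0+z] for t in a for z in(0,h)])
    R=np.array([[np.cos(yaw),-np.sin(yaw)],[np.sin(yaw),np.cos(yaw)]])
    tab=np.array([[*(R@[r+u,v]+[x,y]),z0+h+z] for u in(-4.5,4.5) for v in(-12,12) for z in(0,42)])
    return proj(cyl,c),proj(tab,c)
def fit(n,x,y,im,region,c,z0=0,yaw0=None):
    u=proj([[x,y,z0+20]],c)[0].astype(int);w=(u[0]-32,u[1]-32,64,64)
    sl=np.s_[w[1]:w[1]+64,w[0]:w[0]+64]
    reg=region[sl].astype(float);g=im[sl].astype(float).max(2)
    dark=np.clip((100-g)/60,0,1)
    near=cv2.dilate(reg,np.ones((5,5)));dark*=near
    def L(p):
        cy,tb=geom(n,p[0],p[1],p[2],c,z0)
        return ((render([cy,tb],w)-reg)**2).sum()+2*((render([tb],w)-dark)**2).sum()
    ys=np.arange(0,2*np.pi,.35) if yaw0 is None else [yaw0]
    p=min(([x,y,t] for t in ys),key=L)
    for _ in range(2):
        r=minimize(L,p,method="Nelder-Mead",options=dict(initial_simplex=np.array(p)+np.array([[0,0,0],[5,0,0],[0,5,0],[0,0,.3]]),xatol=.02,fatol=.01));p=r.x
    return r
def look(c,name):
    im=optics.capture(c);cv2.imwrite(f"pics/{name}.png",im[...,::-1]);return im
# ---- planner; commanded pose x,y,z,yaw kept in cmd.json; tool down: R=Rz(yaw)Rx(pi)
def cmd(): return json.load(open("cmd.json"))
def setcmd(p=None):
    if p is None:
        o=get_obs();p=[*o["tool_pos"],o["tcp_rot"][2]]
    json.dump([float(v) for v in p],open("cmd.json","w"))
def plan(way,save=True):
    """way: list of (x,y,z,yaw,mm_per_row); prints calls"""
    cur=np.array(cmd());rows=[]
    c=cur.copy()
    for t in way:
        v=t[4];t=np.array(t[:4],float);d=t-c
        d[3]=(d[3]+np.pi)%(2*np.pi)-np.pi;t[3]=c[3]+d[3]
        n=int(max(1,np.ceil(np.linalg.norm(d[:3])/v),np.ceil(abs(np.degrees(d[3]))/9)))
        rows+= [c+d*(i+1)/n for i in range(n)];c=t
    i=0
    while i<len(rows):
        o=[];rt=[]
        cc,ss=np.cos(cur[3]),np.sin(cur[3])
        while i<len(rows) and len(o)<8:
            d=rows[i]-cur
            f=np.round([(cc*d[0]+ss*d[1])/120,(ss*d[0]-cc*d[1])/120,-d[2]/120],3)+0.
            if abs(f).max()>1: break
            a=round(-d[3]/(2*np.pi),4)+0.
            o.append(f.tolist());rt.append([0,0,a]);i+=1
        f=np.array(o[-1])*120
        cur=np.array([cur[0]+cc*f[0]+ss*f[1],cur[1]+ss*f[0]-cc*f[1],cur[2]-f[2],cur[3]-rt[-1][2]*2*np.pi])
        print(json.dumps({"offset":o,"delta_rot":rt}).replace(" ",""))
    if save: setcmd(cur)
E
cat > meas.py <<'E'
from h import *
import sys
def measure(ns,name,guess):
    im=look("top",name);out={}
    S=finder.silhouettes("pot1","top")
    for n in ns:
        x,y=guess[n];u=proj([[x,y,30]],"top")[0];best=None
        for s in S:
            b=s["box"];d=np.hypot((b[0]+b[2])/2-u[0],(b[1]+b[3])/2-u[1])
            if best is None or d<best[0]: best=(d,s)
        if best is None or best[0]>14: print(n,"no silhouette",best and best[0]);continue
        b=best[1]["box"];g=unproj(((b[0]+b[2])/2,(b[1]+b[3])/2),30,"top")
        r=fit(n,g[0],g[1],im,best[1]["region"],"top")
        print(n,"x %.1f y %.1f yaw %.1f deg loss %.1f conf %.2f"%(r.x[0],r.x[1],np.degrees(r.x[2])%360,r.fun,best[1]["confidence"]));out[n]=r.x
    return out
E
python3 - <<'E'
from meas import *
px={1:(224.2,226.2),2:(261.6,200.7),5:(267.2,241.3),3:(404.4,239.6),4:(445.8,218)}
g={n:unproj(u,0,"top")[:2] for n,u in px.items()};print(g)
measure([1,2,3,4,5],"t1",g)
for n,z in(("drawer_handle",104),("chest",0),("tin2",167),("tin1",140),("ashtray",0),("cleaner",0),("scraper",0),("shoebrush",0)):
    for c in("top",):
        print(n,[unproj(d["uv"],z,c)[:2] for d in finder.pinpoint(n,c)[:1]])
print("handle side",unproj((303.1,195),104,"side"))
# bar ends from bright pixels near the handle
im=cv2.imread("pics/t1.png",0)
u=proj([unproj((330.3,176.8),104,"top")],"top")[0]
print(im[168:184,305:352])
setcmd()
E
```

```text
{1: array([465.6, 395.9]), 2: array([557.2, 264.2]), 5: array([412.1, 242.4]), 3: array([ 418.3, -249.2]), 4: array([ 496.2, -401.4])}
1 x 466.3 y 395.8 yaw 151.8 deg loss 85.7 conf 0.62
2 x 560.4 y 274.2 yaw 188.3 deg loss 56.9 conf 0.80
3 x 406.3 y -242.6 yaw 214.0 deg loss 20.5 conf 0.82
4 x 481.6 y -417.9 yaw 50.9 deg loss 14.3 conf 0.78
5 x 408.2 y 237.1 yaw 229.1 deg loss 14.2 conf 0.59
drawer_handle [array([625.3,  31. ])]
chest [array([795.4,  25.2])]
tin2 [array([788.6,  -3.2])]
tin1 [array([796.1,  -5.4])]
ashtray [array([ 575.5, -267.5])]
cleaner [array([ 738.8, -279. ])]
scraper [array([362.5, -62.5])]
shoebrush [array([706.8, 281.6])]
handle side [634.4  35.5 104. ]
[[ 75  74  74  74  74  73  74  74 169 154  84  74  74  76  73  73  74  72
   69  69  73  73  73  73  73  73  74  72  74  73  73  74  74  74  75  80
  171 141  85  73  70  75  76  77  79  79  82]
 [129 131 118  85  84  81  80  64 170 148  83  73  74  73  72  73  74  74
   74  75  71  69  75  73  75  74  72  72  73  72  73  74  73  72  71  86
  172 133  79  72  73  69  69  73  74  74  73]
 [133 132 132 131 130 
[... 2008 characters left out ...]
137 136 136 134 133 133  93  88  89  89  89  87  86  86  85  87  87
   88  87  87  85  86  85  85  86  85  86  84]
 [135 135 135 134 135 135 135 134 135 135 137 136 135 136 135 135 136 135
  136 136 136 136 135 134 134 131 132 132 133 133 132 131 131 130 132 132
  131 132  91  86  86  85  85  85  85  86  84]
 [136 136 135 135 135 135 135 136 136 136 136 136 136 135 136 135 135 133
  133 135 136 136 135 133 134 135 134 134 135 134 134 134 133 134 134 134
  133 133 130 132 131 129 128 129 128 129 127]
 [136 136 136 137 136 135 136 136 137 138 136 137 135 136 135 135 134 134
  134 135 136 136 136 135 134 135 135 134 134 134 133 133 133 134 134 133
  133 133 134 134 133 131 132 132 131 131 131]]
```

Run:
```python
from h import *
im=cv2.imread("pics/t1.png")
P={1:(466.3,395.8,151.8),2:(560.4,274.2,188.3),3:(406.3,-242.6,214),4:(481.6,-417.9,50.9),5:(408.2,237.1,229.1)}
t=[]
for n,p in P.items():
    cy,tb=geom(n,p[0],p[1],np.radians(p[2]),"top");u=proj([[p[0],p[1],30]],"top")[0].astype(int)-24
    k=cv2.resize(im[u[1]:u[1]+48,u[0]:u[0]+48],None,fx=5.4,fy=5.4,interpolation=cv2.INTER_NEAREST)
    for q,c in((cy,(0,255,0)),(cy[1::2],(255,0,0)),(tb,(0,0,255))):
        cv2.polylines(k,[cv2.convexHull(((q-u+.5)*5.4).astype(np.int32))],True,c,1)
    t.append(k)
t.append(np.zeros_like(k));cv2.imwrite("pics/ov1.png",np.vstack([np.hstack(t[:3]),np.hstack(t[3:])]))
a,b=unproj((310,174.9),107,"top"),unproj((343.3,177.4),107,"top")
print(a,b,(a+b)/2,np.degrees(np.arctan2(-(a-b)[0],(a-b)[1])))
```

```text
[635.2  91.4 107. ] [627.2 -20.7 107. ] [631.2  35.4 107. ] -4.085541796660375
```

View pics/ov1.png

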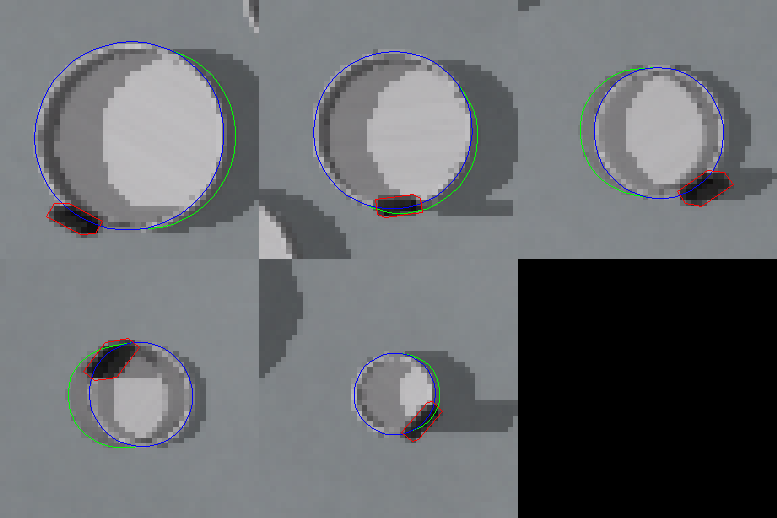

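The overlays match the rims and tabs in all five crops, so pots 1 to 5 are confirmed. The drawer handle comes first.

Run:
```python
from h import *
y=np.radians(85.9)
plan([(631.2,35.4,200,y,45),(631.2,35.4,130,y,20),(631.2,35.4,120,y,10)])
print("--");plan([(631.2,35.4,90,y,4)])
```

```text
{"offset":[[-0.327,-0.126,0.016],[-0.654,-0.252,0.032],[-0.981,-0.379,0.048]],"delta_rot":[[0,0,0.0134],[0,0,0.0268],[0,0,0.0403]]}
{"offset":[[-0.348,-0.04,0.016],[-0.696,-0.08,0.032]],"delta_rot":[[0,0,0.0134],[0,0,0.0268]]}
{"offset":[[-0.35,0.018,0.015],[-0.7,0.037,0.031]],"delta_rot":[[0,0,0.0134],[0,0,0.0268]]}
{"offset":[[-0.342,0.077,0.016],[-0.684,0.154,0.032]],"delta_rot":[[0,0,0.0135],[0,0,0.0269]]}
{"offset":[[-0.324,0.133,0.016],[-0.648,0.267,0.032],[-0.973,0.4,0.048]],"delta_rot":[[0,0,0.0134],[0,0,0.0268],[0,0,0.0403]]}
{"offset":[[-0.28,0.211,0.016],[-0.56,0.421,0.032],[-0.56,0.421,0.177],[-0.56,0.421,0.323],[-0.56,0.421,0.469],[-0.56,0.421,0.615],[-0.56,0.421,0.698]],"delta_rot":[[0,0,0.0134],[0,0,0.0268],[0,0,0.0268],[0,0,0.0268],[0,0,0.0268],[0,0,0.0268],[0,0,0.0268]]}
--
{"offset":[[0.0,0.0,0.031],[0.0,0.0,0.063],[0.0,0.0,0.094],[0.0,0.0,0.125],[0.0,0.0,0.156],[0.0,0.0,0.188],[0.0,0.0,0.219],[0.0,0.0,0.25]],"delta_rot":[[0,0,0.0],[0,0,0.0],[0,0,0.0],[0,0,0.0],[0,0,0.0],[0,0,0.0],[0,0,0.0],[0,0,0.0]]}
```

Emit:
send_rows --offset '[[-0.327, -0.126, 0.016], [-0.654, -0.252, 0.032], [-0.981, -0.379, 0.048]]' --delta_rot '[[0, 0, 0.0134], [0, 0, 0.0268], [0, 0, 0.0403]]' --grip 0.25

```text
time: 1.78
tool_pos: [319.8, 376.0, 221.0]
tcp_rot: [3.141, 0.0, 2.424]
contact_force: [0.4, -0.3, 0.0]
grip_width: 66.2
finger_force: 0.0
```

Emit:
send_rows --offset '[[-0.348, -0.04, 0.016], [-0.696, -0.08, 0.032]]' --delta_rot '[[0, 0, 0.0134], [0, 0, 0.0268]]'

```text
time: 2.02
tool_pos: [376.7, 313.8, 217.2]
tcp_rot: [3.141, 0.0, 2.255]
contact_force: [-0.7, 0.4, 0.3]
grip_width: 46.2
finger_force: 0.0
```

Emit:
send_rows --offset '[[-0.35, 0.018, 0.015], [-0.7, 0.037, 0.031]]' --delta_rot '[[0, 0, 0.0134], [0, 0, 0.0268]]'

```text
time: 2.28
tool_pos: [433.4, 251.7, 213.5]
tcp_rot: [3.141, -0.0, 2.087]
contact_force: [0.7, -0.2, -0.5]
grip_width: 26.8
finger_force: 0.0
```

Emit:
send_rows --offset '[[-0.342, 0.077, 0.016], [-0.684, 0.154, 0.032]]' --delta_rot '[[0, 0, 0.0135], [0, 0, 0.0269]]'

```text
time: 2.52
tool_pos: [490.2, 189.5, 209.6]
tcp_rot: [3.141, -0.0, 1.918]
contact_force: [1.2, 0.9, -0.7]
grip_width: 23.0
finger_force: 0.0
```

Emit:
send_rows --offset '[[-0.324, 0.133, 0.016], [-0.648, 0.267, 0.032], [-0.973, 0.4, 0.048]]' --delta_rot '[[0, 0, 0.0134], [0, 0, 0.0268], [0, 0, 0.0403]]'

```text
time: 2.9
tool_pos: [575.3, 96.3, 203.8]
tcp_rot: [3.141, -0.0, 1.665]
contact_force: [0.8, 0.6, -0.3]
grip_width: 23.1
finger_force: 0.0
```

Emit:
send_rows --offset '[[-0.28, 0.211, 0.016], [-0.56, 0.421, 0.032], [-0.56, 0.421, 0.177], [-0.56, 0.421, 0.323], [-0.56, 0.421, 0.469], [-0.56, 0.421, 0.615], [-0.56, 0.421, 0.698]]' --delta_rot '[[0, 0, 0.0134], [0, 0, 0.0268], [0, 0, 0.0268], [0, 0, 0.0268], [0, 0, 0.0268], [0, 0, 0.0268], [0, 0, 0.0268]]'

```text
time: 3.78
tool_pos: [630.8, 35.5, 119.0]
tcp_rot: [-3.14, -0.0, 1.499]
contact_force: [-0.2, -0.2, -0.2]
grip_width: 22.7
finger_force: 0.0
```

Run:
```python
from h import *
a=look("side","s2")[130:230,230:370];look("top","t2");b=cv2.imread("pics/t2.png")[130:210,260:400]
f=cv2.resize(a[...,::-1],None,fx=5,fy=5,interpolation=cv2.INTER_CUBIC);cv2.imwrite("pics/s2c.png",f)
```

```text
(no output)
```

View pics/s2c.png

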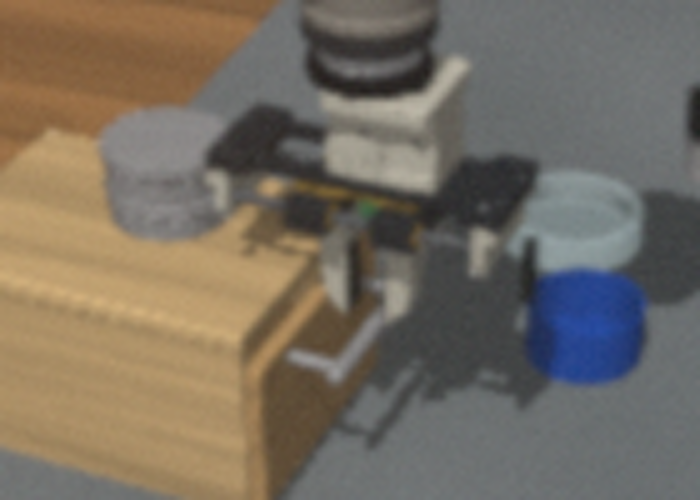

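The fingers straddle the bar at crop (350–400, 300), so I'll go down.

Emit:
send_rows --offset '[[0, 0, 0.031], [0, 0, 0.063], [0, 0, 0.094], [0, 0, 0.125], [0, 0, 0.156], [0, 0, 0.188], [0, 0, 0.219], [0, 0, 0.25]]' --delta_rot '[[0, 0, 0], [0, 0, 0], [0, 0, 0], [0, 0, 0], [0, 0, 0], [0, 0, 0], [0, 0, 0], [0, 0, 0]]'

```text
time: 4.88
tool_pos: [631.2, 35.4, 89.8]
tcp_rot: [-3.142, -0.0, 1.499]
contact_force: [1.1, -0.6, 0.3]
grip_width: 23.2
finger_force: 0.0
```

Emit:
send_rows --offset '[[0, 0, 0], [0, 0, 0], [0, 0, 0], [0, 0, 0]]' --delta_rot '[[0, 0, 0], [0, 0, 0], [0, 0, 0], [0, 0, 0]]' --grip 0

```text
time: 5.38
tool_pos: [630.7, 35.5, 90.0]
tcp_rot: [-3.141, -0.0, 1.499]
contact_force: [-3.6, -0.3, 1.0]
grip_width: 10.3
finger_force: 30.0
```

Emit:
send_rows --offset '[[0, -0.08, 0], [0, -0.18, 0], [0, -0.3, 0], [0, -0.42, 0], [0, -0.54, 0], [0, -0.66, 0], [0, -0.75, 0], [0, -0.8, 0]]' --delta_rot '[[0, 0, 0], [0, 0, 0], [0, 0, 0], [0, 0, 0], [0, 0, 0], [0, 0, 0], [0, 0, 0], [0, 0, 0]]'

```text
time: 6.38
tool_pos: [534.9, 43.1, 90.0]
tcp_rot: [3.141, -0.001, 1.499]
contact_force: [2.4, 6.2, -4.3]
grip_width: 10.1
finger_force: 30.0
```

Emit:
send_rows --offset '[[0, -0.08, 0], [0, -0.18, 0], [0, -0.3, 0], [0, -0.42, 0], [0, -0.54, 0], [0, -0.65, 0], [0, -0.72, 0], [0, -0.75, 0]]' --delta_rot '[[0, 0, 0], [0, 0, 0], [0, 0, 0], [0, 0, 0], [0, 0, 0], [0, 0, 0], [0, 0, 0], [0, 0, 0]]'

```text
time: 7.38
tool_pos: [445.2, 50.3, 90.0]
tcp_rot: [3.141, -0.003, 1.499]
contact_force: [3.5, 11.3, -6.8]
grip_width: 10.1
finger_force: 30.0
```

Emit:
send_rows --offset '[[0, -0.02, 0], [0, -0.035, 0], [0, -0.045, 0], [0, -0.055, 0]]' --delta_rot '[[0, 0, 0], [0, 0, 0], [0, 0, 0], [0, 0, 0]]'

```text
time: 7.88
tool_pos: [441.3, 50.6, 90.1]
tcp_rot: [3.136, -0.003, 1.498]
contact_force: [11.7, 12.4, -16.7]
grip_width: 10.0
finger_force: 30.0
```

Emit:
send_rows --offset '[[0, -0.052, 0], [0, -0.052, 0], [0, -0.052, 0], [0, -0.052, -0.05], [0, -0.052, -0.25], [0, -0.052, -0.5], [0, -0.052, -0.75], [0, -0.052, -1]]' --delta_rot '[[0, 0, 0], [0, 0, 0], [0, 0, 0], [0, 0, 0], [0, 0, 0], [0, 0, 0], [0, 0, 0], [0, 0, 0]]' --grip 0.27

```text
time: 8.88
tool_pos: [431.8, 49.4, 210.8]
tcp_rot: [-3.14, 0.001, 1.499]
contact_force: [-0.0, 0.0, -0.3]
grip_width: 24.8
finger_force: 0.0
```

```bash
cat >> meas.py <<'E'
G={1:(466.3,395.8),2:(560.4,274.2),3:(406.3,-242.6),4:(481.6,-417.9),5:(408.2,237.1)}
def grasp(n,p,tip=10):
    """tcp pose for pinching the tab of pot n at pose p, tip mm above the rim; yaw so tool y is radial, closest to q6=0"""
    d,h=D[n];x=p[0]+d/2*np.cos(p[2]);y=p[1]+d/2*np.sin(p[2])
    q1=np.arctan2(y,x);w=[p[2]+np.pi/2,p[2]-np.pi/2]   # tool y=(sin,-cos)= +-radial
    f=lambda a:(a-q1-np.pi/2+np.pi)%(2*np.pi)-np.pi
    w=min(w,key=lambda a:abs(f(a)));return x,y,h+tip,q1+np.pi/2+f(w)
E
python3 - <<'E'
from meas import *
setcmd();print(cmd())
m=measure([1,2,3,4,5],"t3",G)
for n in(("drawer_handle",104),("drawer_floor",15),("chest",0)):
    for c in("top","side"):
        if c=="side": look(c,"s3")
        print(n,c,[unproj(d["uv"],n[1],c)[:2] for d in finder.pinpoint(n[0],c)[:2]])
g=grasp(1,m[1]);print(g,np.degrees(g[3]))
plan([(g[0],g[1],230,g[3],45),(g[0],g[1],120,g[3],25),(*g,8)])
E
```

```text
[431.7793983667311, 49.35528828495247, 210.82771080471792, 1.4991599142326129]
1 x 466.0 y 395.8 yaw 151.7 deg loss 57.4 conf 0.92
2 x 560.2 y 275.3 yaw 301.4 deg loss 117.2 conf 0.64
3 x 407.3 y -243.5 yaw 211.8 deg loss 55.3 conf 0.92
4 x 481.4 y -417.2 yaw 50.6 deg loss 25.8 conf 0.60
5 x 407.6 y 238.5 yaw 231.3 deg loss 22.0 conf 0.73
('drawer_handle', 104) top [array([558.6,  39.2])]
('drawer_handle', 104) side [array([435. ,  44.4])]
('drawer_floor', 15) top [array([566.5,  39. ]), array([ 579. , -272.5])]
('drawer_floor', 15) side [array([566.3,  38.7]), array([361.5, -41.3])]
('chest', 0) top [array([796.1,  28.5])]
('chest', 0) side [array([786.7,  35.8]), array([ 565.4, -268.8])]
(np.float64(413.1963420404696), np.float64(424.23581080295935), 58, np.float64(1.0773352338352709)) 61.72676201950067
{"offset":[[0.345,-0.042,-0.018],[0.69,-0.084,-0.036]],"delta_rot":[[0,0,0.0075],[0,0,0.0149]]}
{"offset":[[0.34,-0.074,-0.017],[0.679,-0.148,-0.035]],"delta_rot":[[0,0,0.0075],[0,0,0.0149]]}
{"offset":[[0.331,-0.106,-0.018],[0.662,-0.211,-0.036],[0.993,-0.317,-0.053]],"delta_rot":[[0,0,0.0075],[0,0,0.015],[0,0,0.0224]]}
{"offset":[[0.314,-0.151,-0.018],[0.627,-0.302,-0.036],[0.627,-0.302,0.148],[0.627,-0.302,0.331],[0.627,-0.302,0.514],[0.627,-0.302,0.698],[0.627,-0.302,0.881],[0.627,-0.302,0.945]],"delta_rot":[[0,0,0.0075],[0,0,0.0149],[0,0,0.0149],[0,0,0.0149],[0,0,0.0149],[0,0,0.0149],[0,0,0.0149],[0,0,0.0149]]}
{"offset":[[0.0,0.001,0.065],[0.0,0.001,0.13],[0.0,0.001,0.194],[0.0,0.001,0.259],[0.0,0.001,0.323],[0.0,0.001,0.388],[0.0,0.001,0.453]],"delta_rot":[[0,0,0.0],[0,0,0.0],[0,0,0.0],[0,0,0.0],[0,0,0.0],[0,0,0.0],[0,0,0.0]]}
```

Emit:
send_rows --offset '[[0.345, -0.042, -0.018], [0.69, -0.084, -0.036]]' --delta_rot '[[0, 0, 0.0075], [0, 0, 0.0149]]' --grip 0.4

```text
time: 9.68
tool_pos: [428.7, 133.6, 214.1]
tcp_rot: [-3.141, 0.0, 1.402]
contact_force: [-0.1, 0.4, -0.5]
grip_width: 36.0
finger_force: 0.0
```

Emit:
send_rows --offset '[[0.34, -0.074, -0.017], [0.679, -0.148, -0.035]]' --delta_rot '[[0, 0, 0.0075], [0, 0, 0.0149]]'

```text
time: 9.93
tool_pos: [424.4, 217.5, 218.3]
tcp_rot: [-3.141, 0.0, 1.31]
contact_force: [1.9, 0.2, 1.7]
grip_width: 36.9
finger_force: 0.0
```

Emit:
send_rows --offset '[[0.331, -0.106, -0.018], [0.662, -0.211, -0.036], [0.993, -0.317, -0.053]]' --delta_rot '[[0, 0, 0.0075], [0, 0, 0.015], [0, 0, 0.0224]]'

```text
time: 10.3
tool_pos: [418.1, 342.5, 224.6]
tcp_rot: [-3.141, 0.001, 1.17]
contact_force: [0.6, 0.4, -0.2]
grip_width: 36.8
finger_force: 0.0
```

Emit:
send_rows --offset '[[0.314, -0.151, -0.018], [0.627, -0.302, -0.036], [0.627, -0.302, 0.148], [0.627, -0.302, 0.331], [0.627, -0.302, 0.514], [0.627, -0.302, 0.698], [0.627, -0.302, 0.881], [0.627, -0.302, 0.945]]' --delta_rot '[[0, 0, 0.0075], [0, 0, 0.0149], [0, 0, 0.0149], [0, 0, 0.0149], [0, 0, 0.0149], [0, 0, 0.0149], [0, 0, 0.0149], [0, 0, 0.0149]]'

```text
time: 11.3
tool_pos: [413.5, 424.0, 109.8]
tcp_rot: [-3.14, 0.003, 1.078]
contact_force: [0.6, -1.2, 0.7]
grip_width: 37.0
finger_force: 0.0
```

Emit:
send_rows --offset '[[0, 0.001, 0.065], [0, 0.001, 0.13], [0, 0.001, 0.194], [0, 0.001, 0.259], [0, 0.001, 0.323], [0, 0.001, 0.388], [0, 0.001, 0.453]]' --delta_rot '[[0, 0, 0], [0, 0, 0], [0, 0, 0], [0, 0, 0], [0, 0, 0], [0, 0, 0], [0, 0, 0]]'

```text
time: 12.18
tool_pos: [414.4, 424.5, 56.7]
tcp_rot: [-3.142, -0.0, 1.078]
contact_force: [-0.1, -0.0, 0.2]
grip_width: 36.8
finger_force: 0.0
```

Emit:
send_rows --offset '[[0, 0, 0], [0, 0, 0], [0, 0, 0], [0, 0, 0], [0, 0, 0], [0, 0, -0.02], [0, 0, -0.08], [0, 0, -0.2]]' --delta_rot '[[0, 0, 0], [0, 0, 0], [0, 0, 0], [0, 0, 0], [0, 0, 0], [0, 0, 0], [0, 0, 0], [0, 0, 0]]' --grip 0

```text
time: 13.18
tool_pos: [414.1, 424.2, 81.3]
tcp_rot: [-3.141, 0.001, 1.077]
contact_force: [-0.2, 0.3, -2.2]
grip_width: 9.3
finger_force: 30.0
```

Emit:
send_rows --offset '[[0, 0, -0.15], [0, 0, -0.35], [0, 0, -0.6], [0, 0, -0.85], [0, 0, -1], [0, 0, -1]]' --delta_rot '[[0, 0, 0], [0, 0, 0], [0, 0, 0], [0, 0, 0], [0, 0, 0], [0, 0, 0]]'

```text
time: 13.92
tool_pos: [415.0, 425.1, 203.6]
tcp_rot: [3.14, -0.004, 1.078]
contact_force: [0.6, -1.0, -2.7]
grip_width: 8.5
finger_force: 30.0
```

Run:
```python
from meas import *
setcmd();print(cmd())
im=look("top","t4")
S=finder.silhouettes("pot1","top");p=(414.1-60*np.cos(np.radians(151.7)),424.3-60*np.sin(np.radians(151.7)))
print(p)
for n,z in(("drawer_handle",104),("drawer_floor",15)):
    print(n,[unproj(d["uv"],z,"top")[:2] for d in finder.pinpoint(n,"top")[:2]])
k=im[140:260,260:400,::-1];cv2.imwrite("pics/t4c.png",cv2.resize(k,None,fx=5,fy=5,interpolation=cv2.INTER_NEAREST))
```

```text
[415.0361681457793, 425.08791757456163, 203.5767776165605, 1.0775801226507933]
(np.float64(466.92864121054976), np.float64(395.85470745717305))
drawer_handle [array([452.4,  41.4])]
drawer_floor [array([566.2,  40.4])]
```

View pics/t4c.png

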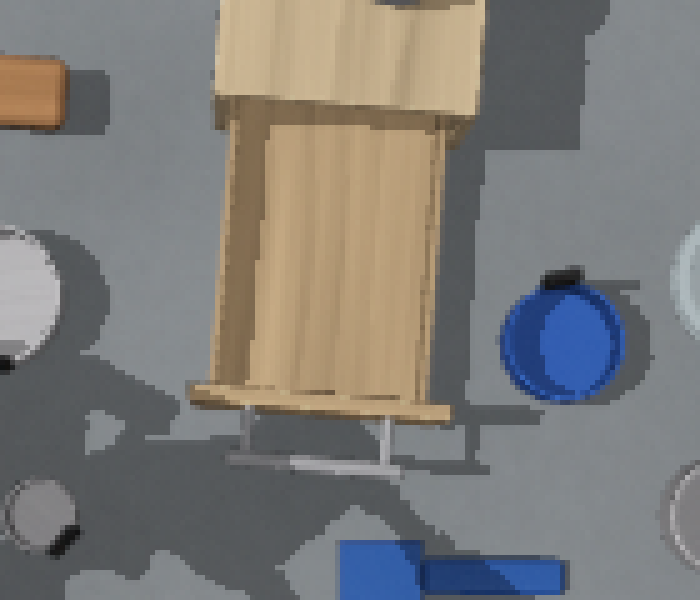

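Run:
```python
from h import *
U=lambda a,b,z:unproj((260+a/5-.5,140+b/5-.5),z,"top")[:2]
def yaw(a,b): d=b-a;return np.degrees(np.arctan2(d[1],d[0]))
L=U(222,375,50),U(239,130,50);R=U(418,390,50),U(437,135,50)
print("walls",L,R,yaw(*L),yaw(*R))
a,b=U(190,387,118),U(450,407,118);print("panel front top",a,b,(a+b)/2,yaw(b,a)-90)
a,b=U(230,460,104),U(402,471,104);print("bar",a,b,(a+b)/2,yaw(b,a)-90)
a,b=U(217,97,140),U(478,117,140);print("chest front top",a,b,(a+b)/2,yaw(b,a)-90)
```

```text
walls (array([505.1, 111.8]), array([677.2, 100.5])) (array([494.9, -24.4]), array([674.3, -38.8])) -3.771810457630522 -4.578588829836841
panel front top [493.2 132.5] [480.3 -39.5] [486.8  46.5] -4.300499423923185
bar [445.4 106. ] [438.2  -8.6] [441.8  48.7] -3.598022509700897
chest front top [683.2 115.2] [670.7 -57. ] [677.   29.1] -4.135277667129557
```

Run:
```python
from h import *
y=np.radians(-4.2)
plan([(569.4,99.3,215,y,28)]);print('--');plan([(569.4,99.3,110,y,20),(569.4,99.3,85,y,10)])
```

```text
{"offset":[[-0.137,0.186,-0.007],[-0.274,0.372,-0.015],[-0.411,0.558,-0.022],[-0.548,0.744,-0.029],[-0.685,0.93,-0.037]],"delta_rot":[[0,0,0.0141],[0,0,0.0282],[0,0,0.0423],[0,0,0.0564],[0,0,0.0704]]}
{"offset":[[-0.045,0.227,-0.007],[-0.089,0.454,-0.014],[-0.133,0.681,-0.022],[-0.177,0.908,-0.029]],"delta_rot":[[0,0,0.0141],[0,0,0.0282],[0,0,0.0423],[0,0,0.0564]]}
{"offset":[[0.037,0.228,-0.007],[0.074,0.456,-0.015],[0.111,0.684,-0.022],[0.148,0.912,-0.029]],"delta_rot":[[0,0,0.0141],[0,0,0.0282],[0,0,0.0423],[0,0,0.0564]]}
--
{"offset":[[0.0,0.0,0.146],[0.0,0.0,0.292],[0.0,0.0,0.437],[0.0,0.0,0.583],[0.0,0.0,0.729],[0.0,0.0,0.875],[0.0,0.0,0.944]],"delta_rot":[[0,0,0.0],[0,0,0.0],[0,0,0.0],[0,0,0.0],[0,0,0.0],[0,0,0.0],[0,0,0.0]]}
{"offset":[[0.0,0.0,0.07],[0.0,0.0,0.139]],"delta_rot":[[0,0,0.0],[0,0,0.0]]}
```

Emit:
send_rows --offset '[[-0.137, 0.186, -0.007], [-0.274, 0.372, -0.015], [-0.411, 0.558, -0.022], [-0.548, 0.744, -0.029], [-0.685, 0.93, -0.037]]' --delta_rot '[[0, 0, 0.0141], [0, 0, 0.0282], [0, 0, 0.0423], [0, 0, 0.0564], [0, 0, 0.0704]]'

```text
time: 14.75
tool_pos: [473.7, 298.3, 204.6]
tcp_rot: [-3.141, 0.002, 0.632]
contact_force: [0.6, -0.0, -2.4]
grip_width: 9.0
finger_force: 30.0
```

Emit:
send_rows --offset '[[-0.045, 0.227, -0.007], [-0.089, 0.454, -0.014], [-0.133, 0.681, -0.022], [-0.177, 0.908, -0.029]]' --delta_rot '[[0, 0, 0.0141], [0, 0, 0.0282], [0, 0, 0.0423], [0, 0, 0.0564]]'

```text
time: 15.25
tool_pos: [521.2, 198.0, 208.2]
tcp_rot: [-3.141, 0.002, 0.278]
contact_force: [0.5, 0.1, -1.8]
grip_width: 8.9
finger_force: 30.0
```

Emit:
send_rows --offset '[[0.037, 0.228, -0.007], [0.074, 0.456, -0.015], [0.111, 0.684, -0.022], [0.148, 0.912, -0.029], [0.148, 0.912, -0.029], [0.148, 0.912, -0.029]]' --delta_rot '[[0, 0, 0.0141], [0, 0, 0.0282], [0, 0, 0.0423], [0, 0, 0.0564], [0, 0, 0.0564], [0, 0, 0.0564]]'

```text
time: 16.0
tool_pos: [568.2, 99.2, 211.9]
tcp_rot: [-3.141, 0.002, -0.073]
contact_force: [-0.1, 0.5, -2.1]
grip_width: 8.5
finger_force: 30.0
```

Emit:
send_rows --offset '[[0, 0, 0.146], [0, 0, 0.292], [0, 0, 0.437], [0, 0, 0.583], [0, 0, 0.729], [0, 0, 0.8], [0, 0, 0.8]]' --delta_rot '[[0, 0, 0], [0, 0, 0], [0, 0, 0], [0, 0, 0], [0, 0, 0], [0, 0, 0], [0, 0, 0]]'

```text
time: 16.88
tool_pos: [568.2, 99.3, 116.1]
tcp_rot: [-3.142, 0.001, -0.072]
contact_force: [0.6, -0.1, -1.5]
grip_width: 8.5
finger_force: 30.0
```

Emit:
send_rows --offset '[[0, 0, 0.08], [0, 0, 0.16], [0, 0, 0.24], [0, 0, 0.29], [0, 0, 0.32], [0, 0, 0.335], [0, 0, 0.345], [0, 0, 0.35]]' --delta_rot '[[0, 0, 0], [0, 0, 0], [0, 0, 0], [0, 0, 0], [0, 0, 0], [0, 0, 0], [0, 0, 0], [0, 0, 0]]'

```text
time: 17.88
tool_pos: [568.8, 98.8, 74.7]
tcp_rot: [-3.141, -0.0, -0.073]
contact_force: [0.2, -0.0, -2.2]
grip_width: 9.4
finger_force: 30.0
```

Emit:
send_rows --offset '[[0, 0, 0.006], [0, 0, 0.012], [0, 0, 0.018], [0, 0, 0.022], [0, 0, 0.022]]' --delta_rot '[[0, 0, 0], [0, 0, 0], [0, 0, 0], [0, 0, 0], [0, 0, 0]]'

```text
time: 18.5
tool_pos: [568.9, 98.8, 72.5]
tcp_rot: [-3.141, -0.001, -0.073]
contact_force: [-1.9, 0.2, 4.2]
grip_width: 8.9
finger_force: 30.0
```

Emit:
send_rows --offset '[[0, 0, 0], [0, 0, 0], [0, 0, 0], [0, 0, -0.1], [0, 0, -0.3], [0, 0, -0.55], [0, 0, -0.8], [0, 0, -1]]' --delta_rot '[[0, 0, 0], [0, 0, 0], [0, 0, 0], [0, 0, 0], [0, 0, 0], [0, 0, 0], [0, 0, 0], [0, 0, 0]]' --grip 0.3

```text
time: 19.5
tool_pos: [569.0, 98.8, 194.2]
tcp_rot: [-3.141, -0.002, -0.073]
contact_force: [0.7, 0.3, 0.2]
grip_width: 27.3
finger_force: 0.0
```

```bash
sed -i 's/np.ones((5,5))/np.ones((9,9))/' h.py
python3 - <<'E'
from meas import *
setcmd();print(cmd())
m=measure([2,3,4,5],"t5",G)
g=grasp(2,m[2]);print(g,np.degrees(g[3]))
plan([(g[0],g[1],200,g[3],40),(g[0],g[1],110,g[3],25),(*g,8)])
E
```

```text
[569.0145695390399, 98.80197143659879, 194.23791516466102, -0.07347662473558003]
2 x 561.0 y 275.1 yaw 189.4 deg loss 61.0 conf 0.67
3 x 406.8 y -242.6 yaw 212.5 deg loss 56.5 conf 0.63
4 x 481.6 y -417.9 yaw 50.8 deg loss 15.3 conf 0.81
5 x 409.6 y 237.0 yaw 227.0 deg loss 22.0 conf 0.75
(np.float64(510.66594715128656), np.float64(266.80222355340385), 56, np.float64(1.734167172263755)) 99.36045994084957
{"offset":[[-0.049,-0.113,-0.004],[-0.098,-0.227,-0.008],[-0.147,-0.34,-0.012],[-0.196,-0.454,-0.016],[-0.245,-0.567,-0.02],[-0.294,-0.68,-0.024],[-0.343,-0.794,-0.028],[-0.392,-0.907,-0.032]],"delta_rot":[[0,0,-0.024],[0,0,-0.0479],[0,0,-0.0719],[0,0,-0.0959],[0,0,-0.1199],[0,0,-0.1438],[0,0,-0.1678],[0,0,-0.1918]]}
{"offset":[[0.088,-0.086,-0.004],[0.177,-0.172,-0.008],[0.265,-0.259,-0.012],[0.354,-0.345,-0.016],[0.354,-0.345,0.171],[0.354,-0.345,0.359],[0.354,-0.345,0.546],[0.354,-0.345,0.734]],"delta_rot":[[0,0,-0.024],[0,0,-0.0479],[0,0,-0.0719],[0,0,-0.0959],[0,0,-0.0959],[0,0,-0.0959],[0,0,-0.0959],[0,0,-0.0959]]}
{"offset":[[0.0,0.0,0.064],[0.0,0.0,0.129],[0.0,0.0,0.193],[0.0,0.0,0.257],[0.0,0.0,0.321],[0.0,0.0,0.386],[0.0,0.0,0.45]],"delta_rot":[[0,0,0.0],[0,0,0.0],[0,0,0.0],[0,0,0.0],[0,0,0.0],[0,0,0.0],[0,0,0.0]]}
```

Emit:
send_rows --offset '[[-0.049, -0.113, -0.004], [-0.098, -0.227, -0.008], [-0.147, -0.34, -0.012], [-0.196, -0.454, -0.016], [-0.245, -0.567, -0.02], [-0.294, -0.68, -0.024], [-0.343, -0.794, -0.028], [-0.392, -0.907, -0.032]]' --delta_rot '[[0, 0, -0.024], [0, 0, -0.0479], [0, 0, -0.0719], [0, 0, -0.0959], [0, 0, -0.1199], [0, 0, -0.1438], [0, 0, -0.1678], [0, 0, -0.1918]]' --grip 0.4

```text
time: 20.6
tool_pos: [529.2, 211.1, 195.0]
tcp_rot: [-3.141, 0.001, 1.137]
contact_force: [-0.5, 0.2, 0.2]
grip_width: 36.9
finger_force: 0.0
```

Emit:
send_rows --offset '[[0.088, -0.086, -0.004], [0.177, -0.172, -0.008], [0.265, -0.259, -0.012], [0.354, -0.345, -0.016], [0.354, -0.345, 0.171], [0.354, -0.345, 0.359], [0.354, -0.345, 0.546], [0.354, -0.345, 0.734]]' --delta_rot '[[0, 0, -0.024], [0, 0, -0.0479], [0, 0, -0.0719], [0, 0, -0.0959], [0, 0, -0.0959], [0, 0, -0.0959], [0, 0, -0.0959], [0, 0, -0.0959]]'

```text
time: 21.6
tool_pos: [509.9, 266.7, 106.3]
tcp_rot: [-3.141, 0.0, 1.734]
contact_force: [-0.7, 0.6, -0.2]
grip_width: 36.5
finger_force: 0.0
```

Emit:
send_rows --offset '[[0, 0, 0.064], [0, 0, 0.129], [0, 0, 0.193], [0, 0, 0.257], [0, 0, 0.321], [0, 0, 0.386], [0, 0, 0.45], [0, 0, 0.45]]' --delta_rot '[[0, 0, 0], [0, 0, 0], [0, 0, 0], [0, 0, 0], [0, 0, 0], [0, 0, 0], [0, 0, 0], [0, 0, 0]]'

```text
time: 22.6
tool_pos: [509.9, 266.7, 52.9]
tcp_rot: [-3.14, 0.0, 1.734]
contact_force: [0.3, 0.7, 1.0]
grip_width: 37.0
finger_force: 0.0
```

Emit:
send_rows --offset '[[0, 0, 0], [0, 0, 0], [0, 0, 0], [0, 0, 0], [0, 0, -0.02], [0, 0, -0.08]]' --delta_rot '[[0, 0, 0], [0, 0, 0], [0, 0, 0], [0, 0, 0], [0, 0, 0], [0, 0, 0]]' --grip 0

```text
time: 23.35
tool_pos: [509.9, 266.7, 63.1]
tcp_rot: [-3.14, 0.0, 1.734]
contact_force: [-0.2, -0.0, -1.6]
grip_width: 8.8
finger_force: 30.0
```

Emit:
send_rows --offset '[[0, 0, -0.15], [0, 0, -0.35], [0, 0, -0.6], [0, 0, -0.85], [0, 0, -1], [0, 0, -1]]' --delta_rot '[[0, 0, 0], [0, 0, 0], [0, 0, 0], [0, 0, 0], [0, 0, 0], [0, 0, 0]]'

```text
time: 24.1
tool_pos: [511.1, 267.1, 185.1]
tcp_rot: [3.138, -0.001, 1.734]
contact_force: [-0.2, -0.4, -1.0]
grip_width: 8.9
finger_force: 30.0
```

```bash
cat >> meas.py <<'E'
def indrawer(n,x,y,z0,name,yaw0):
    im=look("top",name);u=proj([[x,y,z0+30]],"top")[0];S=finder.silhouettes("pot1","top")
    for s in sorted(S,key=lambda s:np.hypot(*(np.array([s["box"][0]+s["box"][2],s["box"][1]+s["box"][3]])/2-u)))[:1]:
        r=fit(n,x,y,im,s["region"],"top",z0,yaw0)
        print("in drawer",n,"x %.1f y %.1f yaw %.1f loss %.1f box"%(r.x[0],r.x[1],np.degrees(r.x[2]),r.fun),np.round(s["box"],1))
    k=cv2.resize(im[150:240,270:390,::-1],None,fx=5,fy=5,interpolation=cv2.INTER_NEAREST)
    cy,tb=geom(n,*r.x,"top",z0)
    for q,c in((cy[1::2],(255,0,0)),(tb,(0,0,255))): cv2.polylines(k,[cv2.convexHull(((q-[270,150]+.5)*5).astype(np.int32))],True,c,1)
    cv2.imwrite(f"pics/{name}c.png",k);return r.x
E
python3 - <<'E'
from meas import *
setcmd();print(cmd());o=[get_obs() for _ in range(1)][0];print(o["tool_pos"])
indrawer(1,564.5,39,15,"t6",np.radians(85.8))
E
```

```text
[511.0630976055309, 267.11757644142847, 185.05200980240124, 1.734264307748933]
[511.1 267.1 185.1]
in drawer 1 x 565.8 y 36.8 yaw 85.2 loss 40.7 box [309.2 177.4 340.1 214.4]
```

View pics/t6c.png

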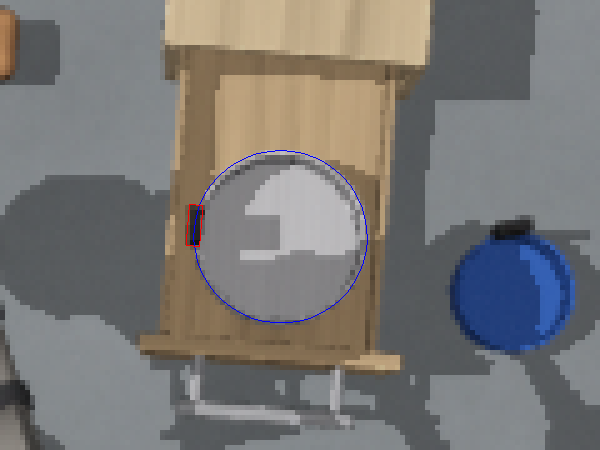

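Run:
```python
from h import *
y=np.radians(175.8)
plan([(561.3,-12.4,195,y,30),(561.3,-12.4,195,y,30),(561.3,-12.4,124,y,18)])
```

```text
{"offset":[[-0.237,0.003,-0.008],[-0.473,0.007,-0.017],[-0.71,0.01,-0.025],[-0.947,0.014,-0.033]],"delta_rot":[[0,0,-0.0212],[0,0,-0.0425],[0,0,-0.0637],[0,0,-0.0849]]}
{"offset":[[-0.205,-0.118,-0.008],[-0.41,-0.235,-0.017],[-0.616,-0.352,-0.025],[-0.821,-0.47,-0.033]],"delta_rot":[[0,0,-0.0213],[0,0,-0.0425],[0,0,-0.0637],[0,0,-0.085]]}
{"offset":[[-0.118,-0.206,-0.009],[-0.235,-0.411,-0.017],[-0.235,-0.411,-0.017],[-0.235,-0.411,0.131],[-0.235,-0.411,0.279],[-0.235,-0.411,0.427],[-0.235,-0.411,0.575]],"delta_rot":[[0,0,-0.0212],[0,0,-0.0424],[0,0,-0.0424],[0,0,-0.0424],[0,0,-0.0424],[0,0,-0.0424],[0,0,-0.0424]]}
```

Emit:
send_rows --offset '[[-0.237, 0.003, -0.008], [-0.473, 0.007, -0.017], [-0.71, 0.01, -0.025], [-0.947, 0.014, -0.033]]' --delta_rot '[[0, 0, -0.0212], [0, 0, -0.0425], [0, 0, -0.0637], [0, 0, -0.0849]]'

```text
time: 24.7
tool_pos: [529.9, 154.0, 185.9]
tcp_rot: [-3.14, -0.001, 2.272]
contact_force: [0.1, -0.1, -0.1]
grip_width: 8.7
finger_force: 30.0
```

Emit:
send_rows --offset '[[-0.205, -0.118, -0.008], [-0.41, -0.235, -0.017], [-0.616, -0.352, -0.025], [-0.821, -0.47, -0.033]]' --delta_rot '[[0, 0, -0.0213], [0, 0, -0.0425], [0, 0, -0.0637], [0, 0, -0.085]]'

```text
time: 25.2
tool_pos: [549.9, 42.3, 189.9]
tcp_rot: [-3.141, -0.002, 2.806]
contact_force: [0.0, -1.0, -1.5]
grip_width: 9.1
finger_force: 30.0
```

Emit:
send_rows --offset '[[-0.118, -0.206, -0.009], [-0.235, -0.411, -0.017], [-0.235, -0.411, -0.017], [-0.235, -0.411, 0.131], [-0.235, -0.411, 0.279], [-0.235, -0.411, 0.427], [-0.235, -0.411, 0.575], [-0.235, -0.411, 0.575]]' --delta_rot '[[0, 0, -0.0212], [0, 0, -0.0424], [0, 0, -0.0424], [0, 0, -0.0424], [0, 0, -0.0424], [0, 0, -0.0424], [0, 0, -0.0424], [0, 0, -0.0424]]'

```text
time: 26.2
tool_pos: [559.1, -11.7, 120.3]
tcp_rot: [3.141, -0.005, 3.067]
contact_force: [-0.8, 1.4, -1.0]
grip_width: 9.1
finger_force: 30.0
```

Run:
```python
from meas import *
setcmd();o=get_obs();print(o["tool_pos"],o["tcp_rot"])
a=look("side","s7");look("top","t7")
k=cv2.resize(a[170:260,220:340,::-1],None,fx=6,fy=6,interpolation=cv2.INTER_CUBIC)
t=o["tool_pos"];yw=o["tcp_rot"][2]+np.pi/2
c2=np.array([t[0]-51*np.cos(yw),t[1]-51*np.sin(yw)]);print("pot2 centre by tool",c2)
for n,x,y,w,z in((1,564.5,39,np.radians(85.8),15),(2,*c2,yw,t[2]-54)):
    cy,tb=geom(n,x,y,w,"side",z)
    for q in(cy[1::2],cy[0::2],tb): cv2.polylines(k,[cv2.convexHull(((q-[220,170]+.5)*6).astype(np.int32))],True,(0,0,255) if n==2 else (255,0,0),1)
cv2.imwrite("pics/s7c.png",k)
```

```text
[559.1 -11.7 120.3] [ 3.1 -0.   3.1]
pot2 centre by tool [562.9  39.2]
```

View pics/s7c.png

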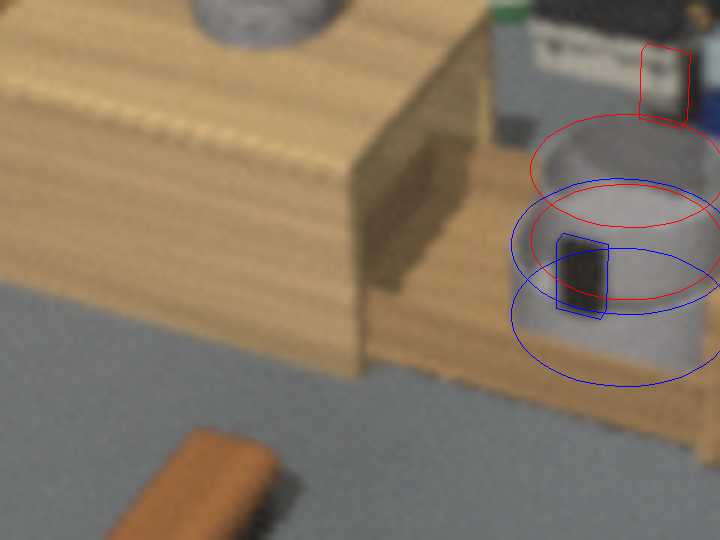

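Emit:
send_rows --offset '[[-0.016, 0, 0.05], [-0.016, 0, 0.11], [-0.016, 0, 0.17], [-0.016, 0, 0.23], [-0.016, 0, 0.29], [-0.016, 0, 0.33], [-0.016, 0, 0.35], [-0.016, 0, 0.365]]' --delta_rot '[[0, 0, 0], [0, 0, 0], [0, 0, 0], [0, 0, 0], [0, 0, 0], [0, 0, 0], [0, 0, 0], [0, 0, 0]]'

```text
time: 27.3
tool_pos: [562.6, -12.8, 78.4]
tcp_rot: [3.142, 0.0, 3.068]
contact_force: [0.7, -0.6, -0.8]
grip_width: 9.0
finger_force: 30.0
```

Emit:
send_rows --offset '[[0, 0, 0.006], [0, 0, 0.012], [0, 0, 0.018], [0, 0, 0.018]]' --delta_rot '[[0, 0, 0], [0, 0, 0], [0, 0, 0], [0, 0, 0]]'

```text
time: 27.8
tool_pos: [562.5, -12.8, 76.3]
tcp_rot: [3.142, 0.0, 3.068]
contact_force: [-0.1, -0.5, -1.3]
grip_width: 8.8
finger_force: 30.0
```

Emit:
send_rows --offset '[[0, 0, 0.008], [0, 0, 0.016], [0, 0, 0.023], [0, 0, 0.023]]' --delta_rot '[[0, 0, 0], [0, 0, 0], [0, 0, 0], [0, 0, 0]]'

```text
time: 28.3
tool_pos: [562.5, -12.8, 73.4]
tcp_rot: [3.141, -0.0, 3.068]
contact_force: [0.2, -0.3, 0.2]
grip_width: 9.0
finger_force: 30.0
```

Emit:
send_rows --offset '[[0, 0, 0.006], [0, 0, 0.012], [0, 0, 0.016], [0, 0, 0.016]]' --delta_rot '[[0, 0, 0], [0, 0, 0], [0, 0, 0], [0, 0, 0]]'

```text
time: 28.8
tool_pos: [563.3, -12.9, 72.9]
tcp_rot: [-3.142, 0.002, 3.068]
contact_force: [-0.6, 0.4, 8.1]
grip_width: 9.0
finger_force: 30.0
```

Emit:
send_rows --offset '[[0, 0, -0.008], [0, 0, -0.008], [0, 0, -0.008], [0, 0, -0.1], [0, 0, -0.3], [0, 0, -0.55], [0, 0, -0.8], [0, 0, -1]]' --delta_rot '[[0, 0, 0], [0, 0, 0], [0, 0, 0], [0, 0, 0], [0, 0, 0], [0, 0, 0], [0, 0, 0], [0, 0, 0]]' --grip 0.3

```text
time: 29.8
tool_pos: [562.8, -12.8, 193.7]
tcp_rot: [-3.142, 0.002, 3.068]
contact_force: [-0.2, -0.1, -0.2]
grip_width: 27.6
finger_force: 0.0
```

Run:
```python
from meas import *
setcmd();print(cmd())
m=measure([3,4,5],"t8",G)
g=grasp(3,m[3]);print(g,np.degrees(g[3]))
plan([(g[0],g[1],200,g[3],40),(g[0],g[1],110,g[3],25),(*g,8)])
```

```text
[562.7848746380391, -12.844340780066092, 193.66257226177453, 3.0681420350472917]
3 x 407.2 y -243.8 yaw 211.5 deg loss 50.7 conf 0.88
4 x 480.9 y -417.0 yaw 50.0 deg loss 32.9 conf 0.57
5 x 407.8 y 237.6 yaw 229.2 deg loss 15.4 conf 0.74
(np.float64(371.42106078987246), np.float64(-265.7590637328738), 54, np.float64(2.1207169490835014)) 121.50813072434492
{"offset":[[0.179,-0.277,-0.007],[0.359,-0.555,-0.013],[0.538,-0.832,-0.02]],"delta_rot":[[0,0,0.0188],[0,0,0.0377],[0,0,0.0565]]}
{"offset":[[0.072,-0.323,-0.006],[0.144,-0.645,-0.013],[0.216,-0.968,-0.02]],"delta_rot":[[0,0,0.0189],[0,0,0.0377],[0,0,0.0566]]}
{"offset":[[-0.045,-0.327,-0.006],[-0.09,-0.654,-0.013],[-0.09,-0.654,0.175],[-0.09,-0.654,0.362],[-0.09,-0.654,0.55],[-0.09,-0.654,0.737],[-0.09,-0.654,0.804],[-0.09,-0.654,0.871]],"delta_rot":[[0,0,0.0188],[0,0,0.0377],[0,0,0.0377],[0,0,0.0377],[0,0,0.0377],[0,0,0.0377],[0,0,0.0377],[0,0,0.0377]]}
{"offset":[[0.0,0.0,0.066],[0.0,0.0,0.133],[0.0,0.0,0.2],[0.0,0.0,0.266],[0.0,0.0,0.333]],"delta_rot":[[0,0,0.0],[0,0,0.0],[0,0,0.0],[0,0,0.0],[0,0,0.0]]}
```

Emit:
send_rows --offset '[[0.179, -0.277, -0.007], [0.359, -0.555, -0.013], [0.538, -0.832, -0.02]]' --delta_rot '[[0, 0, 0.0188], [0, 0, 0.0377], [0, 0, 0.0565]]' --grip 0.4

```text
time: 30.28
tool_pos: [489.6, -108.3, 193.2]
tcp_rot: [-3.141, -0.001, 2.71]
contact_force: [0.9, -0.6, 0.5]
grip_width: 36.7
finger_force: 0.0
```

Emit:
send_rows --offset '[[0.072, -0.323, -0.006], [0.144, -0.645, -0.013], [0.216, -0.968, -0.02]]' --delta_rot '[[0, 0, 0.0189], [0, 0, 0.0377], [0, 0, 0.0566]]'

```text
time: 30.65
tool_pos: [417.8, -203.2, 195.8]
tcp_rot: [-3.142, -0.001, 2.354]
contact_force: [0.8, 0.0, -0.6]
grip_width: 36.9
finger_force: 0.0
```

Emit:
send_rows --offset '[[-0.045, -0.327, -0.006], [-0.09, -0.654, -0.013], [-0.09, -0.654, 0.175], [-0.09, -0.654, 0.362], [-0.09, -0.654, 0.55], [-0.09, -0.654, 0.737], [-0.09, -0.654, 0.804], [-0.09, -0.654, 0.871]]' --delta_rot '[[0, 0, 0.0188], [0, 0, 0.0377], [0, 0, 0.0377], [0, 0, 0.0377], [0, 0, 0.0377], [0, 0, 0.0377], [0, 0, 0.0377], [0, 0, 0.0377]]'

```text
time: 31.65
tool_pos: [371.3, -265.8, 91.6]
tcp_rot: [3.141, 0.0, 2.121]
contact_force: [-0.5, -0.9, 0.4]
grip_width: 36.9
finger_force: 0.0
```

Emit:
send_rows --offset '[[0, 0, 0.066], [0, 0, 0.133], [0, 0, 0.2], [0, 0, 0.266], [0, 0, 0.333], [0, 0, 0.333]]' --delta_rot '[[0, 0, 0], [0, 0, 0], [0, 0, 0], [0, 0, 0], [0, 0, 0], [0, 0, 0]]'

```text
time: 32.4
tool_pos: [370.9, -265.4, 51.2]
tcp_rot: [-3.141, -0.001, 2.121]
contact_force: [1.6, -0.4, -0.1]
grip_width: 36.8
finger_force: 0.0
```

Emit:
send_rows --offset '[[0, 0, 0], [0, 0, 0], [0, 0, 0], [0, 0, 0], [0, 0, -0.02], [0, 0, -0.08]]' --delta_rot '[[0, 0, 0], [0, 0, 0], [0, 0, 0], [0, 0, 0], [0, 0, 0], [0, 0, 0]]' --grip 0

```text
time: 33.15
tool_pos: [370.9, -265.4, 61.4]
tcp_rot: [-3.141, -0.001, 2.121]
contact_force: [-1.1, -0.4, -1.3]
grip_width: 8.6
finger_force: 30.0
```

Emit:
send_rows --offset '[[0, 0, -0.15], [0, 0, -0.35], [0, 0, -0.6], [0, 0, -0.85], [0, 0, -1], [0, 0, -1], [0, 0, -1]]' --delta_rot '[[0, 0, 0], [0, 0, 0], [0, 0, 0], [0, 0, 0], [0, 0, 0], [0, 0, 0], [0, 0, 0]]'

```text
time: 34.02
tool_pos: [370.8, -265.3, 180.8]
tcp_rot: [-3.141, -0.001, 2.121]
contact_force: [-0.1, 0.3, -1.2]
grip_width: 8.5
finger_force: 30.0
```

Run:
```python
from h import *
setcmd();y=np.radians(40.8)
plan([(538.6,70.1,200,y,30),(538.6,70.1,200,y,30),(538.6,70.1,130,y,18)])
```

```text
{"offset":[[0.127,0.204,-0.012],[0.254,0.408,-0.025],[0.381,0.612,-0.037],[0.509,0.816,-0.049]],"delta_rot":[[0,0,0.0172],[0,0,0.0345],[0,0,0.0517],[0,0,0.069]]}
{"offset":[[0.201,0.132,-0.012],[0.402,0.264,-0.025],[0.603,0.396,-0.037],[0.804,0.528,-0.049]],"delta_rot":[[0,0,0.0172],[0,0,0.0345],[0,0,0.0517],[0,0,0.0689]]}
{"offset":[[0.238,0.035,-0.013],[0.476,0.07,-0.025],[0.713,0.105,-0.037],[0.951,0.14,-0.05]],"delta_rot":[[0,0,0.0173],[0,0,0.0345],[0,0,0.0518],[0,0,0.069]]}
{"offset":[[0.231,-0.068,-0.012],[0.231,-0.068,-0.012],[0.231,-0.068,0.134],[0.231,-0.068,0.28],[0.231,-0.068,0.426],[0.231,-0.068,0.571]],"delta_rot":[[0,0,0.0173],[0,0,0.0173],[0,0,0.0173],[0,0,0.0173],[0,0,0.0173],[0,0,0.0173]]}
```

Emit:
send_rows --offset '[[0.127, 0.204, -0.012], [0.254, 0.408, -0.025], [0.381, 0.612, -0.037], [0.509, 0.816, -0.049]]' --delta_rot '[[0, 0, 0.0172], [0, 0, 0.0345], [0, 0, 0.0517], [0, 0, 0.069]]'

```text
time: 34.52
tool_pos: [422.5, -161.3, 186.2]
tcp_rot: [-3.14, -0.002, 1.683]
contact_force: [-0.2, 0.2, -1.0]
grip_width: 8.5
finger_force: 30.0
```

Emit:
send_rows --offset '[[0.201, 0.132, -0.012], [0.402, 0.264, -0.025], [0.603, 0.396, -0.037], [0.804, 0.528, -0.049]]' --delta_rot '[[0, 0, 0.0172], [0, 0, 0.0345], [0, 0, 0.0517], [0, 0, 0.0689]]'

```text
time: 35.02
tool_pos: [474.2, -58.2, 192.0]
tcp_rot: [-3.139, -0.0, 1.251]
contact_force: [-0.3, -0.2, -1.8]
grip_width: 9.0
finger_force: 30.0
```

Emit:
send_rows --offset '[[0.238, 0.035, -0.013], [0.476, 0.07, -0.025], [0.713, 0.105, -0.037], [0.951, 0.14, -0.05]]' --delta_rot '[[0, 0, 0.0173], [0, 0, 0.0345], [0, 0, 0.0518], [0, 0, 0.069]]'

```text
time: 35.52
tool_pos: [525.7, 44.8, 197.8]
tcp_rot: [-3.139, 0.002, 0.817]
contact_force: [0.2, -0.2, -0.6]
grip_width: 8.8
finger_force: 30.0
```

Emit:
send_rows --offset '[[0.231, -0.068, -0.012], [0.231, -0.068, -0.012], [0.231, -0.068, 0.134], [0.231, -0.068, 0.28], [0.231, -0.068, 0.426], [0.231, -0.068, 0.571], [0.231, -0.068, 0.571], [0.231, -0.068, 0.571]]' --delta_rot '[[0, 0, 0.0173], [0, 0, 0.0173], [0, 0, 0.0173], [0, 0, 0.0173], [0, 0, 0.0173], [0, 0, 0.0173], [0, 0, 0.0173], [0, 0, 0.0173]]'

```text
time: 36.52
tool_pos: [539.0, 69.3, 131.0]
tcp_rot: [3.142, 0.0, 0.712]
contact_force: [0.6, 0.9, -0.8]
grip_width: 8.4
finger_force: 30.0
```

Run:
```python
from meas import *
setcmd();o=get_obs();t=o["tool_pos"];print(t,o["tcp_rot"])
yw=o["tcp_rot"][2]+np.pi/2
c=np.array([t[0]-42*np.cos(yw),t[1]-42*np.sin(yw)]);print("pot3 centre by tool",c)
a=look("side","s9");o0=(240,175)
k=cv2.resize(a[o0[1]:o0[1]+90,o0[0]:o0[0]+120,::-1],None,fx=6,fy=6,interpolation=cv2.INTER_CUBIC)
for n,x,y,w,z in((1,564.5,39,np.radians(85.8),15),(2,566.5,38.1,np.radians(265.8),19),(3,*c,yw,t[2]-51.5)):
    cy,tb=geom(n,x,y,w,"side",z)
    for q in(cy[1::2],tb): cv2.polylines(k,[cv2.convexHull(((q-o0+.5)*6).astype(np.int32))],True,[0,(255,0,0),(0,255,0),(0,0,255)][n],1)
cv2.imwrite("pics/s9c.png",k)
```

```text
[539.   69.3 131. ] [3.1 0.  0.7]
pot3 centre by tool [566.4  37.5]
```

View pics/s9c.png

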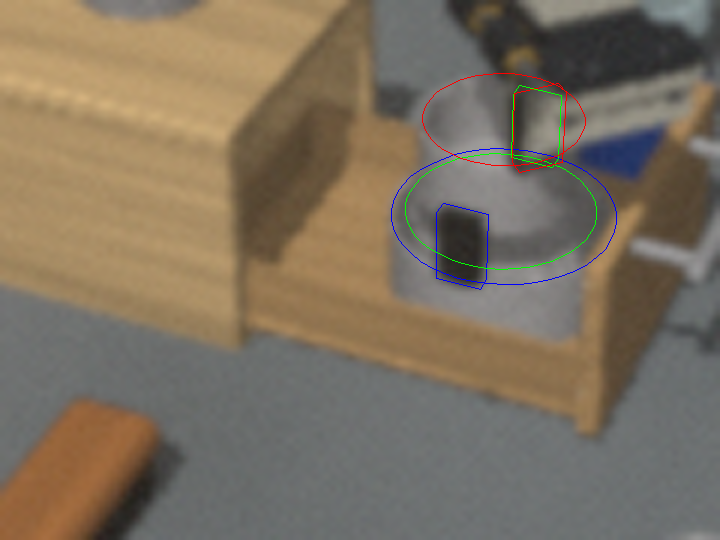

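Emit:
send_rows --offset '[[0, 0.004, 0.07], [0, 0.004, 0.14], [0, 0.004, 0.21], [0, 0.004, 0.28], [0, 0.004, 0.34], [0, 0.004, 0.39], [0, 0.004, 0.42], [0, 0.004, 0.44]]' --delta_rot '[[0, 0, 0], [0, 0, 0], [0, 0, 0], [0, 0, 0], [0, 0, 0], [0, 0, 0], [0, 0, 0], [0, 0, 0]]'

```text
time: 37.58
tool_pos: [539.4, 69.6, 78.1]
tcp_rot: [-3.142, -0.001, 0.712]
contact_force: [-2.7, 3.0, 11.2]
grip_width: 8.6
finger_force: 30.0
```

Emit:
send_rows --offset '[[0, 0, 0.006], [0, 0, 0.012], [0, 0, 0.018], [0, 0, 0.018]]' --delta_rot '[[0, 0, 0], [0, 0, 0], [0, 0, 0], [0, 0, 0]]'

```text
time: 38.08
tool_pos: [540.8, 69.7, 77.9]
tcp_rot: [3.139, -0.004, 0.712]
contact_force: [-0.9, 2.2, 10.2]
grip_width: 9.0
finger_force: 30.0
```

Run:
```python
from meas import *
setcmd();o=get_obs();t=o["tool_pos"];print(t,o["tcp_rot"],o["contact_force"],o["moment"])
yw=o["tcp_rot"][2]+np.pi/2
c=np.array([t[0]-42*np.cos(yw),t[1]-42*np.sin(yw)]);print("pot3 centre by tool",c)
a=look("side","s10");o0=(285,175);s=10
k=cv2.resize(a[o0[1]:o0[1]+50,o0[0]:o0[0]+70,::-1],None,fx=s,fy=s,interpolation=cv2.INTER_CUBIC)
for n,x,y,w,z in((1,564.5,39,np.radians(85.8),15),(2,566.5,38.1,np.radians(265.8),19),(3,*c,yw,23)):
    cy,tb=geom(n,x,y,w,"side",z)
    for q in(cy[1::2],tb): cv2.polylines(k,[cv2.convexHull(((q-o0+.5)*s).astype(np.int32))],True,[0,(255,0,0),(0,255,0),(0,0,255)][n],1)
b=look("top","t10");o0=(295,165)
k2=cv2.resize(b[o0[1]:o0[1]+50,o0[0]:o0[0]+60,::-1],None,fx=s,fy=s,interpolation=cv2.INTER_CUBIC)
cv2.imwrite("pics/s10c.png",cv2.resize(np.hstack([k,k2]),None,fx=.6,fy=.6))
```

```text
[540.8  69.7  77.9] [ 3.1 -0.   0.7] [-0.9  2.2 10.2] [-0.2  0.4 -0. ]
pot3 centre by tool [568.3  37.9]
```

View pics/s10c.png

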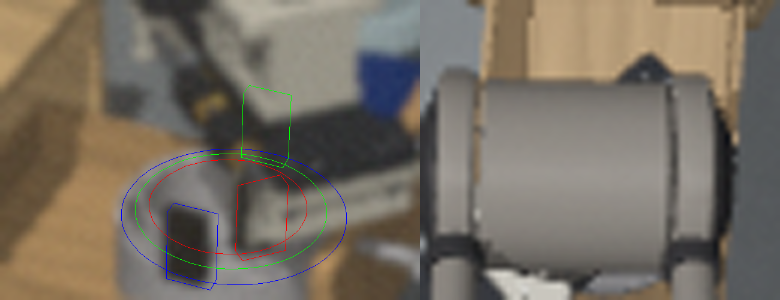

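Emit:
send_rows --offset '[[0, 0, -0.008], [0, 0, -0.008], [0, 0, -0.008], [0, 0, -0.1], [0, 0, -0.3], [0, 0, -0.55], [0, 0, -0.8], [0, 0, -1]]' --delta_rot '[[0, 0, 0], [0, 0, 0], [0, 0, 0], [0, 0, 0], [0, 0, 0], [0, 0, 0], [0, 0, 0], [0, 0, 0]]' --grip 0.22

```text
time: 39.17
tool_pos: [539.5, 69.4, 197.8]
tcp_rot: [3.141, -0.001, 0.712]
contact_force: [0.3, -0.1, -0.5]
grip_width: 20.5
finger_force: 0.0
```

Run:
```python
from meas import *
setcmd();print(cmd())
m=measure([4,5],"t11",G)
g=grasp(4,m[4]);print(g,np.degrees(g[3]))
plan([(g[0],g[1],200,g[3],40),(g[0],g[1],110,g[3],25)])
```

```text
[539.5146025234441, 69.35759063308218, 197.84176636645873, 0.7118772291211417]
4 x 481.5 y -418.1 yaw 51.8 deg loss 22.4 conf 0.59
5 x 408.0 y 237.9 yaw 229.7 deg loss 14.8 conf 0.46
(np.float64(502.5328080173748), np.float64(-391.34241660157005), 52, np.float64(2.475284470194577)) 141.82335323642528
{"offset":[[-0.228,0.225,-0.001],[-0.457,0.451,-0.003],[-0.685,0.676,-0.004],[-0.914,0.902,-0.006]],"delta_rot":[[0,0,-0.0234],[0,0,-0.0468],[0,0,-0.0702],[0,0,-0.0936]]}
{"offset":[[-0.315,0.061,-0.001],[-0.63,0.122,-0.003],[-0.945,0.182,-0.004]],"delta_rot":[[0,0,-0.0233],[0,0,-0.0467],[0,0,-0.0701]]}
{"offset":[[-0.311,-0.079,-0.002],[-0.622,-0.158,-0.003],[-0.933,-0.238,-0.005]],"delta_rot":[[0,0,-0.0234],[0,0,-0.0468],[0,0,-0.0702]]}
{"offset":[[-0.248,-0.204,-0.001],[-0.495,-0.409,-0.003],[-0.495,-0.409,0.185],[-0.495,-0.409,0.372],[-0.495,-0.409,0.56],[-0.495,-0.409,0.747]],"delta_rot":[[0,0,-0.0234],[0,0,-0.0468],[0,0,-0.0468],[0,0,-0.0468],[0,0,-0.0468],[0,0,-0.0468]]}
```

Emit:
send_rows --offset '[[-0.228, 0.225, -0.001], [-0.457, 0.451, -0.003], [-0.685, 0.676, -0.004], [-0.914, 0.902, -0.006]]' --delta_rot '[[0, 0, -0.0234], [0, 0, -0.0468], [0, 0, -0.0702], [0, 0, -0.0936]]' --grip 0.4

```text
time: 39.78
tool_pos: [526.3, -85.3, 195.7]
tcp_rot: [-3.14, -0.0, 1.305]
contact_force: [0.4, 0.6, 1.2]
grip_width: 36.5
finger_force: 0.0
```

Emit:
send_rows --offset '[[-0.315, 0.061, -0.001], [-0.63, 0.122, -0.003], [-0.945, 0.182, -0.004]]' --delta_rot '[[0, 0, -0.0233], [0, 0, -0.0467], [0, 0, -0.0701]]'

```text
time: 40.15
tool_pos: [517.0, -200.4, 196.1]
tcp_rot: [-3.141, -0.001, 1.745]
contact_force: [1.4, -0.3, -0.1]
grip_width: 36.9
finger_force: 0.0
```

Emit:
send_rows --offset '[[-0.311, -0.079, -0.002], [-0.622, -0.158, -0.003], [-0.933, -0.238, -0.005]]' --delta_rot '[[0, 0, -0.0234], [0, 0, -0.0468], [0, 0, -0.0702]]'

```text
time: 40.52
tool_pos: [507.8, -315.5, 196.6]
tcp_rot: [-3.141, -0.001, 2.186]
contact_force: [0.2, -0.4, -0.0]
grip_width: 36.8
finger_force: 0.0
```

Emit:
send_rows --offset '[[-0.248, -0.204, -0.001], [-0.495, -0.409, -0.003], [-0.495, -0.409, 0.185], [-0.495, -0.409, 0.372], [-0.495, -0.409, 0.56], [-0.495, -0.409, 0.747], [-0.495, -0.409, 0.747]]' --delta_rot '[[0, 0, -0.0234], [0, 0, -0.0468], [0, 0, -0.0468], [0, 0, -0.0468], [0, 0, -0.0468], [0, 0, -0.0468], [0, 0, -0.0468]]'

```text
time: 41.4
tool_pos: [501.0, -390.2, 105.3]
tcp_rot: [3.141, -0.005, 2.476]
contact_force: [-0.0, -0.0, 0.0]
grip_width: 36.8
finger_force: 0.0
```

```bash
cat > view2.py <<'E'
from meas import *
def two(tag,pots,s=10):
    out=[]
    for c,o0,wh in(("top",(300,168),(40,50)),("side",(292,172),(40,50))):
        a=look(c,tag+c);k=cv2.resize(a[o0[1]:o0[1]+wh[1],o0[0]:o0[0]+wh[0],::-1],None,fx=s,fy=s,interpolation=cv2.INTER_CUBIC)
        k0=k.copy()
        for n,x,y,w,z in pots:
            cy,tb=geom(n,x,y,np.radians(w),c,z)
            for q in(cy[1::2],tb): cv2.polylines(k,[cv2.convexHull(((q-o0+.5)*s).astype(np.int32))],True,[0,(255,0,0),(0,255,0),(0,0,255),(255,255,0),(255,0,255)][n],1)
        out+= [k] if tag[-1]!="x" else [k0]
    cv2.imwrite(f"pics/{tag}.png",np.hstack(out))
E
python3 - <<'E'
from view2 import *
setcmd();print(cmd())
two("v12",[(1,564.5,39,85.8,15),(2,566.5,38.1,265.8,19),(3,567,38,130.8,23)])
E
```

```text
[501.0184196472488, -390.17102813527697, 105.27836722915207, 2.4755373077787564]
```

View pics/v12.png

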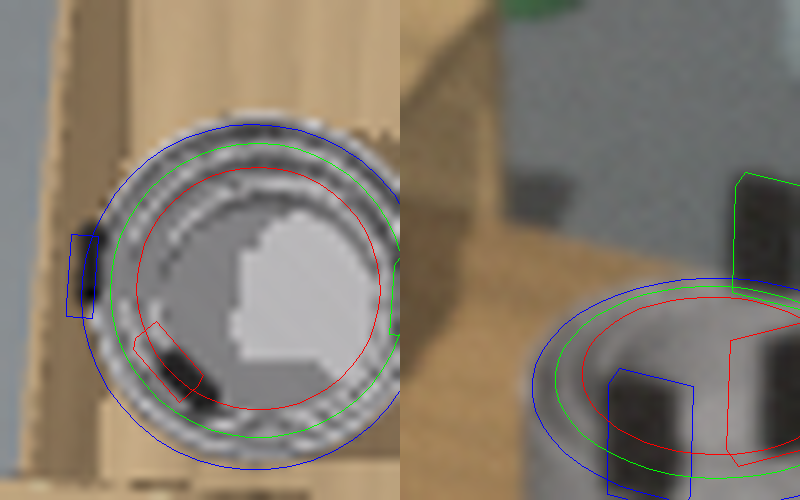

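```bash
cat > tab3d.py <<'E'
from h import *
def tabfit(tag,X,Y,Z,yaw):
    """X,Y tab centre, Z tab bottom; joint fit over both views of the dark blob"""
    d=[]
    for c in("top","side"):
        im=cv2.imread(f"pics/{tag}{c}.png").max(2).astype(float)
        u=proj([[X,Y,Z+21]],c)[0].astype(int);w=(u[0]-10,u[1]-10,20,20)
        g=im[w[1]:w[1]+20,w[0]:w[0]+20];m=(g<70).astype(np.uint8)
        _,lab,st,ce=cv2.connectedComponentsWithStats(m)
        if len(st)<2: return None
        i=1+np.argmin([np.hypot(*(ce[j]-10))-.2*np.sqrt(st[j,4]) for j in range(1,len(st))])
        near=cv2.dilate((lab==i).astype(np.uint8),np.ones((3,3)))
        d.append((c,w,np.clip((110-g)/70,0,1)*near))
    def L(p):
        R=np.array([[np.cos(p[3]),-np.sin(p[3])],[np.sin(p[3]),np.cos(p[3])]])
        t=np.array([[*(R@[a,b]+p[:2]),p[2]+z] for a in(-4.5,4.5) for b in(-12,12) for z in(0,42)])
        return sum(((render([proj(t,c)],w)-q)**2).sum() for c,w,q in d)
    p=np.array([X,Y,Z,yaw],float)
    for _ in range(3):
        r=minimize(L,p,method="Nelder-Mead",options=dict(initial_simplex=p+np.vstack([np.zeros(4),np.diag([6,6,6,.3])]),xatol=.02,fatol=.005));p=r.x
    return [round(v,1) for v in p[:3]]+[round(np.degrees(p[3]),1),round(r.fun,1)]
E
python3 - <<'E'
from tab3d import *
for n,x,y,w,z in((1,564.5,37,85.8,15),(2,566.5,37,265.8,19),(3,566,37,143,23)):
    a=np.radians(w);r=D[n][0]/2
    print(n,tabfit("v12",x+r*np.cos(a),y+r*np.sin(a),z+D[n][1],a),"expected z",z+D[n][1])
E
```

```text
1 [np.float64(573.4), np.float64(96.0), np.float64(61.4), np.float64(87.2), np.float64(12.7)] expected z 63
2 [np.float64(566.7), np.float64(-16.9), np.float64(64.9), np.float64(271.8), np.float64(7.7)] expected z 65
3 [np.float64(532.4), np.float64(62.2), np.float64(64.1), np.float64(149.3), np.float64(14.3)] expected z 67
```

Emit:
send_rows --offset '[[0, 0, 0.07], [0, 0, 0.14], [0, 0, 0.21], [0, 0, 0.28], [0, 0, 0.34], [0, 0, 0.38], [0, 0, 0.41], [0, 0, 0.41]]' --delta_rot '[[0, 0, 0], [0, 0, 0], [0, 0, 0], [0, 0, 0], [0, 0, 0], [0, 0, 0], [0, 0, 0], [0, 0, 0]]'

```text
time: 42.5
tool_pos: [502.2, -391.2, 58.5]
tcp_rot: [3.141, -0.0, 2.476]
contact_force: [-0.1, -0.3, 0.4]
grip_width: 36.7
finger_force: 0.0
```

Emit:
send_rows --offset '[[0, 0, 0], [0, 0, 0], [0, 0, 0], [0, 0, 0], [0, 0, -0.02], [0, 0, -0.08]]' --delta_rot '[[0, 0, 0], [0, 0, 0], [0, 0, 0], [0, 0, 0], [0, 0, 0], [0, 0, 0]]' --grip 0

```text
time: 43.25
tool_pos: [502.0, -391.0, 68.1]
tcp_rot: [3.141, -0.001, 2.476]
contact_force: [0.6, 0.7, -1.4]
grip_width: 8.9
finger_force: 30.0
```

Emit:
send_rows --offset '[[0, 0, -0.15], [0, 0, -0.35], [0, 0, -0.6], [0, 0, -0.85], [0, 0, -1], [0, 0, -1], [0, 0, -1]]' --delta_rot '[[0, 0, 0], [0, 0, 0], [0, 0, 0], [0, 0, 0], [0, 0, 0], [0, 0, 0], [0, 0, 0]]'

```text
time: 44.12
tool_pos: [501.9, -391.0, 187.9]
tcp_rot: [3.141, -0.001, 2.476]
contact_force: [0.2, 0.2, -1.5]
grip_width: 9.1
finger_force: 30.0
```

Run:
```python
from meas import *
setcmd();print(cmd());a=np.radians(-49.2)
C=np.array([563.8,38.4]);t=C+34*np.array([np.cos(a),np.sin(a)]);print(t)
y=np.radians(40.8)
plan([(*t,212,y,30),(*t,212,y,30),(*t,140,y,18)])
```

```text
[501.9447334623108, -391.0261746320968, 187.93802697160578, 2.4756006250567593]
[586.   12.7]
{"offset":[[0.109,0.22,-0.014],[0.218,0.44,-0.029],[0.327,0.66,-0.043],[0.436,0.879,-0.057]],"delta_rot":[[0,0,0.02],[0,0,0.0401],[0,0,0.0601],[0,0,0.0802]]}
{"offset":[[0.202,0.14,-0.015],[0.404,0.28,-0.029],[0.606,0.42,-0.043],[0.807,0.56,-0.058]],"delta_rot":[[0,0,0.02],[0,0,0.0401],[0,0,0.0601],[0,0,0.0802]]}
{"offset":[[0.244,0.024,-0.014],[0.489,0.05,-0.028],[0.733,0.075,-0.043],[0.977,0.1,-0.057]],"delta_rot":[[0,0,0.02],[0,0,0.0401],[0,0,0.0601],[0,0,0.0802]]}
{"offset":[[0.226,-0.096,-0.014],[0.452,-0.192,-0.029],[0.452,-0.192,-0.029],[0.452,-0.192,0.121],[0.452,-0.192,0.271],[0.452,-0.192,0.421],[0.452,-0.192,0.571]],"delta_rot":[[0,0,0.02],[0,0,0.0401],[0,0,0.0401],[0,0,0.0401],[0,0,0.0401],[0,0,0.0401],[0,0,0.0401]]}
```

Emit:
send_rows --offset '[[0.109, 0.22, -0.014], [0.218, 0.44, -0.029], [0.327, 0.66, -0.043], [0.436, 0.879, -0.057]]' --delta_rot '[[0, 0, 0.02], [0, 0, 0.0401], [0, 0, 0.0601], [0, 0, 0.0802]]'

```text
time: 44.62
tool_pos: [525.9, -274.8, 194.0]
tcp_rot: [-3.141, -0.002, 1.967]
contact_force: [0.6, -0.1, -0.9]
grip_width: 8.6
finger_force: 30.0
```

Emit:
send_rows --offset '[[0.202, 0.14, -0.015], [0.404, 0.28, -0.029], [0.606, 0.42, -0.043], [0.807, 0.56, -0.058]]' --delta_rot '[[0, 0, 0.02], [0, 0, 0.0401], [0, 0, 0.0601], [0, 0, 0.0802]]'

```text
time: 45.12
tool_pos: [550.0, -159.5, 201.0]
tcp_rot: [-3.14, -0.001, 1.464]
contact_force: [-0.1, -0.8, -1.5]
grip_width: 9.2
finger_force: 30.0
```

Emit:
send_rows --offset '[[0.244, 0.024, -0.014], [0.489, 0.05, -0.028], [0.733, 0.075, -0.043], [0.977, 0.1, -0.057]]' --delta_rot '[[0, 0, 0.02], [0, 0, 0.0401], [0, 0, 0.0601], [0, 0, 0.0802]]'

```text
time: 45.62
tool_pos: [573.9, -44.3, 207.9]
tcp_rot: [-3.14, 0.001, 0.96]
contact_force: [0.6, -0.5, -1.1]
grip_width: 8.9
finger_force: 30.0
```

Emit:
send_rows --offset '[[0.226, -0.096, -0.014], [0.452, -0.192, -0.029], [0.452, -0.192, -0.029], [0.452, -0.192, 0.121], [0.452, -0.192, 0.271], [0.452, -0.192, 0.421], [0.452, -0.192, 0.571], [0.452, -0.192, 0.571]]' --delta_rot '[[0, 0, 0.02], [0, 0, 0.0401], [0, 0, 0.0401], [0, 0, 0.0401], [0, 0, 0.0401], [0, 0, 0.0401], [0, 0, 0.0401], [0, 0, 0.0401]]'

```text
time: 46.62
tool_pos: [584.9, 11.6, 138.5]
tcp_rot: [-3.138, 0.003, 0.712]
contact_force: [-0.7, -0.4, -0.7]
grip_width: 8.5
finger_force: 30.0
```

Run:
```python
from view2 import *
setcmd();o=get_obs();t=o["tool_pos"];yw=o["tcp_rot"][2]-np.pi/2
c=[t[0]-34*np.cos(yw),t[1]-34*np.sin(yw)];print(t,"pot4 centre",c)
two("v13",[(1,564.5,39,85.8,15),(3,563.5,38,145,23),(4,*c,np.degrees(yw),t[2]-58)])
```

```text
[584.9  11.6 138.5] pot4 centre [np.float64(562.7031973416397), np.float64(37.353028710656204)]
```

View pics/v13.png

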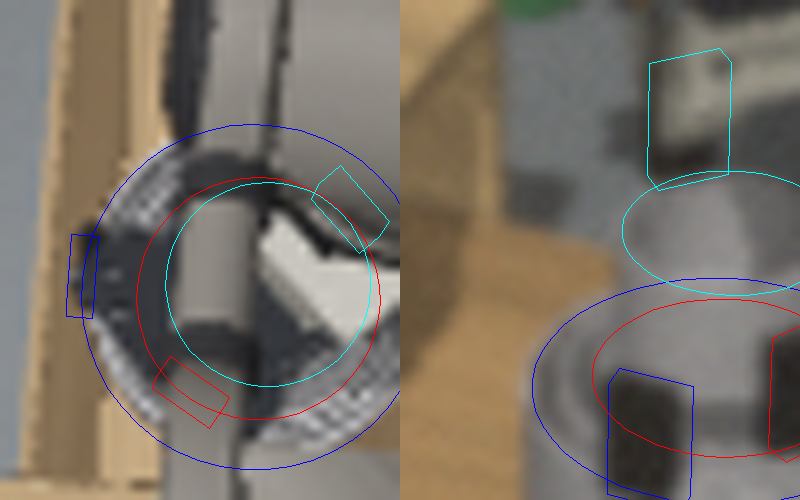

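Emit:
send_rows --offset '[[0, 0, 0.06], [0, 0, 0.11], [0, 0, 0.16], [0, 0, 0.21], [0, 0, 0.26], [0, 0, 0.3], [0, 0, 0.34], [0, 0, 0.36]]' --delta_rot '[[0, 0, 0], [0, 0, 0], [0, 0, 0], [0, 0, 0], [0, 0, 0], [0, 0, 0], [0, 0, 0], [0, 0, 0]]'

```text
time: 47.72
tool_pos: [586.2, 12.5, 96.6]
tcp_rot: [-3.141, 0.0, 0.712]
contact_force: [-0.6, -1.5, -0.5]
grip_width: 9.2
finger_force: 30.0
```

Emit:
send_rows --offset '[[0, 0, 0.012], [0, 0, 0.024], [0, 0, 0.036], [0, 0, 0.048], [0, 0, 0.054], [0, 0, 0.054]]' --delta_rot '[[0, 0, 0], [0, 0, 0], [0, 0, 0], [0, 0, 0], [0, 0, 0], [0, 0, 0]]'

```text
time: 48.48
tool_pos: [586.4, 12.4, 90.7]
tcp_rot: [-3.142, -0.0, 0.712]
contact_force: [0.3, 0.1, -0.5]
grip_width: 8.9
finger_force: 30.0
```

Emit:
send_rows --offset '[[0, 0, 0.008], [0, 0, 0.016], [0, 0, 0.024], [0, 0, 0.024]]' --delta_rot '[[0, 0, 0], [0, 0, 0], [0, 0, 0], [0, 0, 0]]'

```text
time: 48.98
tool_pos: [586.6, 12.4, 88.4]
tcp_rot: [3.141, -0.001, 0.712]
contact_force: [-1.3, -0.1, 4.3]
grip_width: 8.6
finger_force: 30.0
```

Emit:
send_rows --offset '[[0, 0, 0.006], [0, 0, 0.012], [0, 0, 0.018], [0, 0, 0.018]]' --delta_rot '[[0, 0, 0], [0, 0, 0], [0, 0, 0], [0, 0, 0]]'

```text
time: 49.48
tool_pos: [587.6, 12.5, 87.8]
tcp_rot: [3.139, -0.003, 0.712]
contact_force: [-0.9, -0.0, 13.1]
grip_width: 8.8
finger_force: 30.0
```

Emit:
send_rows --offset '[[0, 0, -0.012], [0, 0, -0.012], [0, 0, -0.012], [0, 0, -0.1], [0, 0, -0.3], [0, 0, -0.55], [0, 0, -0.8], [0, 0, -1]]' --delta_rot '[[0, 0, 0], [0, 0, 0], [0, 0, 0], [0, 0, 0], [0, 0, 0], [0, 0, 0], [0, 0, 0], [0, 0, 0]]' --grip 0.22

```text
time: 50.48
tool_pos: [586.6, 12.4, 207.7]
tcp_rot: [3.14, -0.001, 0.712]
contact_force: [1.2, 0.2, 1.2]
grip_width: 20.2
finger_force: 0.0
```

Run:
```python
from meas import *
setcmd();print(cmd())
m=measure([5],"t14",G)
g=grasp(5,m[5],14);print(g,np.degrees(g[3]))
plan([(g[0],g[1],205,g[3],40),(g[0],g[1],110,g[3],25)])
```

```text
[586.6101690558586, 12.386023734480323, 207.74835456909346, 0.7118894568362353]
5 x 408.2 y 237.6 yaw 229.2 deg loss 15.7 conf 0.75
(np.float64(391.1555067397544), np.float64(217.91405614292282), 54, np.float64(2.4291353875196835)) 139.17920557075357
{"offset":[[-0.01,-0.215,0.002],[-0.021,-0.429,0.004],[-0.031,-0.644,0.006],[-0.042,-0.858,0.008]],"delta_rot":[[0,0,-0.0248],[0,0,-0.0497],[0,0,-0.0745],[0,0,-0.0994]]}
{"offset":[[0.118,-0.18,0.002],[0.235,-0.36,0.004],[0.352,-0.541,0.007],[0.469,-0.721,0.009],[0.586,-0.901,0.011]],"delta_rot":[[0,0,-0.0248],[0,0,-0.0497],[0,0,-0.0745],[0,0,-0.0994],[0,0,-0.1242]]}
{"offset":[[0.21,-0.046,0.002],[0.42,-0.091,0.004],[0.42,-0.091,0.202],[0.42,-0.091,0.4],[0.42,-0.091,0.598],[0.42,-0.091,0.796]],"delta_rot":[[0,0,-0.0249],[0,0,-0.0497],[0,0,-0.0497],[0,0,-0.0497],[0,0,-0.0497],[0,0,-0.0497]]}
```

Emit:
send_rows --offset '[[-0.01, -0.215, 0.002], [-0.021, -0.429, 0.004], [-0.031, -0.644, 0.006], [-0.042, -0.858, 0.008]]' --delta_rot '[[0, 0, -0.0248], [0, 0, -0.0497], [0, 0, -0.0745], [0, 0, -0.0994]]' --grip 0.4

```text
time: 51.08
tool_pos: [514.2, 87.6, 203.8]
tcp_rot: [-3.14, 0.0, 1.341]
contact_force: [-1.4, -0.6, -0.3]
grip_width: 36.9
finger_force: 0.0
```

Emit:
send_rows --offset '[[0.118, -0.18, 0.002], [0.235, -0.36, 0.004], [0.352, -0.541, 0.007], [0.469, -0.721, 0.009], [0.586, -0.901, 0.011]]' --delta_rot '[[0, 0, -0.0248], [0, 0, -0.0497], [0, 0, -0.0745], [0, 0, -0.0994], [0, 0, -0.1242]]'

```text
time: 51.7
tool_pos: [425.4, 181.0, 202.6]
tcp_rot: [-3.14, -0.001, 2.122]
contact_force: [1.0, -0.8, 0.4]
grip_width: 37.1
finger_force: 0.0
```

Emit:
send_rows --offset '[[0.21, -0.046, 0.002], [0.42, -0.091, 0.004], [0.42, -0.091, 0.202], [0.42, -0.091, 0.4], [0.42, -0.091, 0.598], [0.42, -0.091, 0.796], [0.42, -0.091, 0.796]]' --delta_rot '[[0, 0, -0.0249], [0, 0, -0.0497], [0, 0, -0.0497], [0, 0, -0.0497], [0, 0, -0.0497], [0, 0, -0.0497], [0, 0, -0.0497]]'

```text
time: 52.58
tool_pos: [389.3, 217.4, 106.2]
tcp_rot: [-3.137, -0.002, 2.429]
contact_force: [0.0, 0.5, 0.2]
grip_width: 36.5
finger_force: 0.0
```

Run:
```python
from view2 import *
from tab3d import tabfit
setcmd();print(cmd())
m=measure([5],"t15",G)
two("v15",[(1,564.5,39,85.8,15),(2,566.5,38.1,265.8,19),(3,563.5,38,145,23),(4,564.5,38.2,-49.2,27)])
for n,x,y,w,z in((1,566,37,85.8,15),(2,566,37,265.8,19),(3,566,37,145,23),(4,566,37,-49.2,27)):
    a=np.radians(w);r=D[n][0]/2
    print(n,tabfit("v15",x+r*np.cos(a),y+r*np.sin(a),z+D[n][1],a),"expected z",z+D[n][1])
```

```text
[389.34595679322194, 217.39694348573857, 106.178157073394, 2.4290417769501023]
5 no silhouette 66.07231035989889
1 [np.float64(573.3), np.float64(96.1), np.float64(61.4), np.float64(87.4), np.float64(14.9)] expected z 63
2 [np.float64(569.4), np.float64(-14.7), np.float64(65.5), np.float64(269.6), np.float64(8.1)] expected z 65
3 [np.float64(540.9), np.float64(68.2), np.float64(61.8), np.float64(150.6), np.float64(13.1)] expected z 67
4 [np.float64(594.6), np.float64(14.8), np.float64(67.5), np.float64(-38.2), np.float64(10.6)] expected z 69
```

View pics/v15.png

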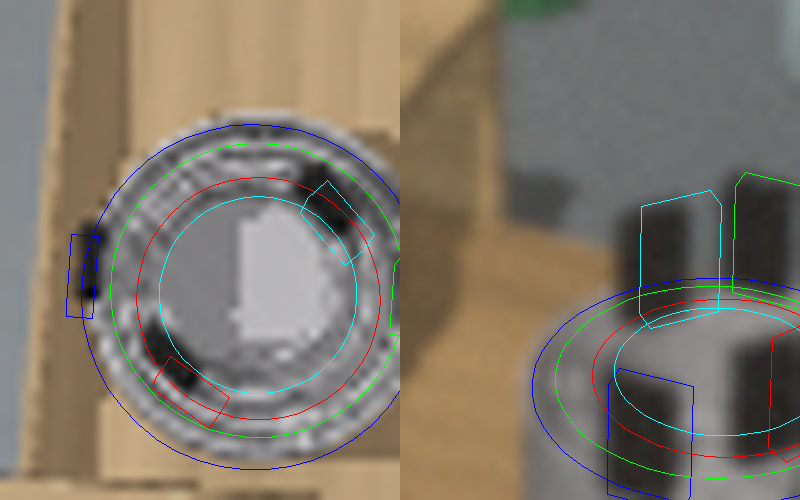

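Emit:
send_rows --offset '[[0, 0, 0.07], [0, 0, 0.14], [0, 0, 0.21], [0, 0, 0.28], [0, 0, 0.34], [0, 0, 0.39], [0, 0, 0.43], [0, 0, 0.43]]' --delta_rot '[[0, 0, 0], [0, 0, 0], [0, 0, 0], [0, 0, 0], [0, 0, 0], [0, 0, 0], [0, 0, 0], [0, 0, 0]]'

```text
time: 53.78
tool_pos: [390.8, 217.9, 56.0]
tcp_rot: [-3.141, -0.0, 2.429]
contact_force: [-1.0, 0.4, 0.8]
grip_width: 36.7
finger_force: 0.0
```

Emit:
send_rows --offset '[[0, 0, 0], [0, 0, 0], [0, 0, 0], [0, 0, 0], [0, 0, -0.02], [0, 0, -0.08]]' --delta_rot '[[0, 0, 0], [0, 0, 0], [0, 0, 0], [0, 0, 0], [0, 0, 0], [0, 0, 0]]' --grip 0

```text
time: 54.52
tool_pos: [390.6, 217.8, 66.0]
tcp_rot: [-3.141, -0.001, 2.429]
contact_force: [0.5, -0.0, -0.5]
grip_width: 8.8
finger_force: 30.0
```

Emit:
send_rows --offset '[[0, 0, -0.15], [0, 0, -0.35], [0, 0, -0.6], [0, 0, -0.85], [0, 0, -1], [0, 0, -1], [0, 0, -1]]' --delta_rot '[[0, 0, 0], [0, 0, 0], [0, 0, 0], [0, 0, 0], [0, 0, 0], [0, 0, 0], [0, 0, 0]]'

```text
time: 55.4
tool_pos: [390.4, 217.8, 185.3]
tcp_rot: [-3.141, -0.001, 2.429]
contact_force: [0.4, -0.1, -1.4]
grip_width: 8.5
finger_force: 30.0
```

```bash
cat > ring.py <<'E'
from h import *
def ring(f,n,z,x0,y0,skip):
    g=cv2.GaussianBlur(cv2.imread(f"pics/{f}.png",0).astype(np.float32),(0,0),.5);R=D[n][0]/2
    a=np.radians([t for t in range(0,360,4) if all(abs((t-s+180)%360-180)>25 for s in skip)])
    def I(x,y,r):
        u=proj(np.c_[x+r*np.cos(a),y+r*np.sin(a),np.full(len(a),z)],"top").astype(np.float32)
        return cv2.remap(g,u[:,:1],u[:,1:],cv2.INTER_CUBIC)[:,0]
    s=[(np.mean(np.clip(I(x,y,R-1.5)-.5*I(x,y,R+3)-.5*I(x,y,R-6),-25,25)),x,y) for x in np.arange(x0-10,x0+10.1,1) for y in np.arange(y0-10,y0+10.1,1)]
    s.sort(reverse=True);w=np.array(s[:8]);print(f,n,w[0],w[:,1:].mean(0),w[7,0])
E
python3 - <<'E'
from ring import *
setcmd();print(cmd())
ring("t6",1,63,565,38,[86])
ring("v12top",3,67,565,38,[145,86,266]);ring("v12top",2,65,565,38,[145,86,266])
sk=[145,86,266,-45]
for n,z in((1,63),(2,65),(3,67),(4,69)): ring("v15top",n,z,565,38,sk)
E
```

```text
[390.43107767933174, 217.7912402797953, 185.3331116643466, 2.4291559190843435]
t6 1 [ 13.1 567.   36. ] [567.1  36.9] 10.775237083435059
v12top 3 [ 17.5 563.   34. ] [563.2  33.8] 15.067543983459473Traceback (most recent call last):
  File "<stdin>", line 4, in <module>
  File "ring.py", line 8, in ring
    s=[(np.mean(np.clip(I(x,y,R-1.5)-.5*I(x,y,R+3)-.5*I(x,y,R-6),-25,25)),x,y) for x in np.arange(x0-10,x0+10.1,1) for y in np.arange(y0-10,y0+10.1,1)]
                        ~^^^^^^^^^^^
  File "ring.py", line 6, in I
    u=proj(np.c_[x+r*np.cos(a),y+r*np.sin(a),np.full(len(a),z)],"top").astype(np.float32)
      ~~~~^^^^^^^^^^^^^^^^^^^^^^^^^^^^^^^^^^^^^^^^^^^^^^^^^^^^^^^^^^^^
  File "h.py", line 9, in proj
    k,T=cal(c);q=(np.asarray(P,float)-T[:3,3])@T[:3,:3]
        ~~~^^^
  File "h.py", line 7, in cal
    k=optics.get_calibration(c);return k,np.array(k["world_from_camera"])
ValueError: time passes only in moves, steps and waits
```

```bash
sed -i 's/^def cal(c):/import functools\n@functools.cache\ndef cal(c):/' h.py
python3 - <<'E'
from ring import *
optics.capture("top")
sk=[145,86,266,-45]
ring("v12top",3,67,565,38,sk);ring("v12top",2,65,565,38,sk)
for n,z in((1,63),(2,65),(3,67),(4,69)): ring("v15top",n,z,565,38,sk)
y=np.radians(130.8);plan([(543.5,22,205,y,30),(543.5,22,205,y,30),(543.5,22,140,y,18)])
E
```

```text
v12top 3 [ 15.3 564.   33. ] [563.9  33.2] 13.960360527038574
v12top 2 [ 15. 566.  34.] [566.5  34.5] 13.311746597290039
v15top 1 [ 21.1 570.   36. ] [570.1  36. ] 18.968341827392578
v15top 2 [ 22.1 569.   36. ] [569.   35.5] 18.553421020507812
v15top 3 [ 12.5 569.   44. ] [569.2  42.5] 11.129441261291504
v15top 4 [ 13.4 574.   43. ] [574.   42.5] 11.379030227661133
{"offset":[[-0.226,-0.045,-0.018],[-0.452,-0.089,-0.036],[-0.677,-0.134,-0.055],[-0.903,-0.178,-0.073]],"delta_rot":[[0,0,0.0026],[0,0,0.0052],[0,0,0.0078],[0,0,0.0103]]}
{"offset":[[-0.228,-0.03,-0.018],[-0.456,-0.06,-0.036],[-0.685,-0.09,-0.054],[-0.913,-0.12,-0.073]],"delta_rot":[[0,0,0.0026],[0,0,0.0052],[0,0,0.0078],[0,0,0.0104]]}
{"offset":[[-0.229,-0.015,-0.018],[-0.229,-0.015,-0.018],[-0.229,-0.015,0.118],[-0.229,-0.015,0.253],[-0.229,-0.015,0.388],[-0.229,-0.015,0.524]],"delta_rot":[[0,0,0.0026],[0,0,0.0026],[0,0,0.0026],[0,0,0.0026],[0,0,0.0026],[0,0,0.0026]]}
```

Emit:
send_rows --offset '[[-0.226, -0.045, -0.018], [-0.452, -0.089, -0.036], [-0.677, -0.134, -0.055], [-0.903, -0.178, -0.073]]' --delta_rot '[[0, 0, 0.0026], [0, 0, 0.0052], [0, 0, 0.0078], [0, 0, 0.0103]]'

```text
time: 55.95
tool_pos: [459.0, 130.2, 193.7]
tcp_rot: [-3.14, -0.001, 2.364]
contact_force: [0.9, -0.0, -0.6]
grip_width: 9.0
finger_force: 30.0
```

Emit:
send_rows --offset '[[-0.228, -0.03, -0.018], [-0.456, -0.06, -0.036], [-0.685, -0.09, -0.054], [-0.913, -0.12, -0.073]]' --delta_rot '[[0, 0, 0.0026], [0, 0, 0.0052], [0, 0, 0.0078], [0, 0, 0.0104]]'

```text
time: 56.45
tool_pos: [527.0, 43.1, 202.2]
tcp_rot: [-3.14, -0.002, 2.298]
contact_force: [-0.4, 0.1, -1.1]
grip_width: 9.1
finger_force: 30.0
```

Emit:
send_rows --offset '[[-0.229, -0.015, -0.018], [-0.229, -0.015, -0.018], [-0.229, -0.015, 0.118], [-0.229, -0.015, 0.253], [-0.229, -0.015, 0.388], [-0.229, -0.015, 0.388], [-0.229, -0.015, 0.388]]' --delta_rot '[[0, 0, 0.0026], [0, 0, 0.0026], [0, 0, 0.0026], [0, 0, 0.0026], [0, 0, 0.0026], [0, 0, 0.0026], [0, 0, 0.0026]]'

```text
time: 57.32
tool_pos: [543.8, 22.6, 157.2]
tcp_rot: [3.141, -0.0, 2.283]
contact_force: [-1.4, -0.2, -0.3]
grip_width: 8.8
finger_force: 30.0
```

Run:
```python
from view2 import *
setcmd();o=get_obs();t=o["tool_pos"];yw=o["tcp_rot"][2]+np.pi/2
c=[t[0]-26*np.cos(yw),t[1]-26*np.sin(yw)];print(t,np.degrees(yw),"pot5 centre by tool",c)
a=look("side","s16")
for s in finder.silhouettes("pot5","side"):
    b=s["box"]
    if 280<b[0]<345 and 150<b[1]<230: print("box",np.round(b,1),round(s["confidence"],2),s["region"].sum())
cy,_=geom(5,*c,yw,"side",t[2]-56);print("pred pot5",cy.min(0),cy.max(0))
cy,_=geom(1,566,39,1.5,"side",15);print("pred pot1",cy.min(0),cy.max(0))
o0=(290,165);s=11
k=cv2.resize(a[o0[1]:o0[1]+50,o0[0]:o0[0]+60,::-1],None,fx=s,fy=s,interpolation=cv2.INTER_CUBIC)
cy,_=geom(5,*c,yw,"side",t[2]-56)
for q in(cy[1::2],cy[::2]): cv2.polylines(k,[cv2.convexHull(((q-o0+.5)*s).astype(np.int32))],True,(255,0,255),1)
cv2.imwrite("pics/s16c.png",k)
```

```text
[543.8  22.6 157.2] 220.82107506489982 pot5 centre by tool [np.float64(563.5025759822547), np.float64(39.62190646263763)]
box [302.3 206.9 343.4 230.2] 0.87 324
box [315.2 176.  333.7 205.8] 0.7 317
box [333.1 182.3 352.4 201.1] 0.67 280
box [310.2 195.9 325.6 216.2] 0.62 143
box [324.1 201.4 335.  219.2] 0.5 112
box [310.8 204.7 340.  218.6] 0.43 51
pred pot5 [315.7 185.4] [332.8 205.6]
pred pot1 [304.3 199.2] [341.8 233.8]
```

View pics/s16c.png

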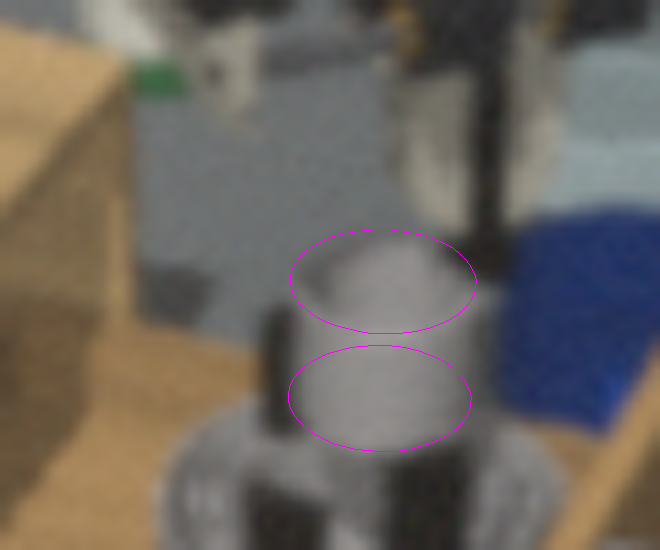

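Run:
```python
from h import *
optics.capture("side")
import itertools
def prof(tag,X,Y,Z,yaws,cams):
    d=[]
    for c in cams:
        im=cv2.imread(f"pics/{tag}{c}.png").max(2).astype(float)
        u=proj([[X,Y,Z+21]],c)[0].astype(int);w=(u[0]-10,u[1]-10,20,20)
        g=im[w[1]:w[1]+20,w[0]:w[0]+20];m=(g<75).astype(np.uint8)
        _,lab,st,ce=cv2.connectedComponentsWithStats(m)
        i=1+np.argmin([np.hypot(*(ce[j]-10))-.2*np.sqrt(st[j,4]) for j in range(1,len(st))])
        d.append((c,w,np.clip((115-g)/75,0,1)*cv2.dilate((lab==i).astype(np.uint8),np.ones((3,3)))))
    out=[]
    for yw in yaws:
        a=np.radians(yw);R=np.array([[np.cos(a),-np.sin(a)],[np.sin(a),np.cos(a)]])
        def L(p):
            t=np.array([[*(R@[q,b]+p),Z+z] for q in(-4.5,4.5) for b in(-12,12) for z in(0,42)])
            return sum(((render([proj(t,c)],w)-q)**2).sum() for c,w,q in d)
        r=minimize(L,[X,Y],method="Nelder-Mead",options=dict(initial_simplex=[[X,Y],[X+5,Y],[X,Y+5]],xatol=.05,fatol=.01))
        out.append((round(yw),*np.round(r.x,1).tolist(),round(r.fun,1)))
    return out
for n,x,y,w,z in((1,570,36,85.8,15),(2,569,36,265.8,19),(3,569,39,140,23),(4,570,39,-45,27)):
    a=np.radians(w);r=D[n][0]/2;P=(x+r*np.cos(a),y+r*np.sin(a),z+D[n][1])
    for cams in(["top"],["top","side"]):
        o=prof("v15",*P,np.arange(w-25,w+26,6.25),cams)
        b=min(o,key=lambda t:t[3]);print(n,cams,"best",b,"centre",b[1]-r*np.cos(np.radians(b[0])),b[2]-r*np.sin(np.radians(b[0])),[(t[0],t[3]) for t in o])
```

```text
1 ['top'] best (86, 574.3, 95.9, np.float64(1.3)) centre 570.1146115753525 36.04615698441055 [(61, np.float64(7.9)), (67, np.float64(5.6)), (73, np.float64(3.3)), (80, np.float64(1.8)), (86, np.float64(1.3)), (92, np.float64(2.1)), (98, np.float64(4.9)), (105, np.float64(7.5)), (111, np.float64(9.4))]
1 ['top', 'side'] best (86, 573.1, 95.9, np.float64(13.7)) centre 568.9146115753525 36.04615698441055 [(61, np.float64(16.7)), (67, np.float64(14.7)), (73, np.float64(14.0)), (80, np.float64(13.8)), (86, np.float64(13.7)), (92, np.float64(15.1)), (98, np.float64(17.8)), (105, np.float64(19.0)), (111, np.float64(21.7))]
2 ['top'] best (266, 569.3, -14.7, np.float64(1.5)) centre 572.8575801609503 36.17576656325103 [(241, np.float64(9.5)), (247, np.float64(6.7)), (253, np.float64(4.0)), (260, np.float64(2.3)), (266, np.float64(1.5)), (272, np.float64(1.6)), (278, np.float64(2.4)), (285, np.float64(3.2)), (291, np.float64(4.3))]
2 ['top', 'side'] best (266, 569.4, -14.9, np.float64(7.2)) centre 572.9575801609503 35.975766563251035 [(241, np.float64(16.2)), (247, np.float64(13.4)), (253, np.
[... 733 characters left out ...]
float64(15.1)), (159, np.float64(15.4)), (165, np.float64(17.6))]
4 ['top'] best (-45, 595.1, 15.4, np.float64(1.6)) centre 571.0583694396574 39.44163056034262 [(-70, np.float64(5.7)), (-64, np.float64(4.0)), (-58, np.float64(2.8)), (-51, np.float64(2.1)), (-45, np.float64(1.6)), (-39, np.float64(1.9)), (-32, np.float64(2.2)), (-26, np.float64(3.5)), (-20, np.float64(4.9))]
4 ['top', 'side'] best (-39, 594.4, 15.8, np.float64(8.9)) centre 567.977037310463 37.19689329569447 [(-70, np.float64(13.0)), (-64, np.float64(12.0)), (-58, np.float64(10.9)), (-51, np.float64(10.2)), (-45, np.float64(9.6)), (-39, np.float64(8.9)), (-32, np.float64(9.2)), (-26, np.float64(10.7)), (-20, np.float64(11.9))]
```

Emit:
send_rows --offset '[[-0.022, 0.036, 0], [-0.022, 0.036, 0.07], [-0.022, 0.036, 0.14], [-0.022, 0.036, 0.2], [-0.022, 0.036, 0.25], [-0.022, 0.036, 0.29], [-0.022, 0.036, 0.32], [-0.022, 0.036, 0.33]]' --delta_rot '[[0, 0, 0], [0, 0, 0], [0, 0, 0], [0, 0, 0], [0, 0, 0], [0, 0, 0], [0, 0, 0], [0, 0, 0]]'

```text
time: 58.48
tool_pos: [549.3, 23.0, 117.5]
tcp_rot: [3.141, 0.001, 2.283]
contact_force: [1.4, 0.7, -0.6]
grip_width: 8.6
finger_force: 30.0
```

Pot5's bottom is about 8 mm below pot4's rim and it has gone in without contact.

Emit:
send_rows --offset '[[0, 0, 0.03], [0, 0, 0.06], [0, 0, 0.09], [0, 0, 0.12], [0, 0, 0.15], [0, 0, 0.17], [0, 0, 0.19], [0, 0, 0.2]]' --delta_rot '[[0, 0, 0], [0, 0, 0], [0, 0, 0], [0, 0, 0], [0, 0, 0], [0, 0, 0], [0, 0, 0], [0, 0, 0]]'

```text
time: 59.48
tool_pos: [548.9, 23.0, 93.1]
tcp_rot: [-3.142, -0.0, 2.283]
contact_force: [0.3, 0.5, -0.8]
grip_width: 9.0
finger_force: 30.0
```

Emit:
send_rows --offset '[[0, 0, 0.008], [0, 0, 0.016], [0, 0, 0.022], [0, 0, 0.022]]' --delta_rot '[[0, 0, 0], [0, 0, 0], [0, 0, 0], [0, 0, 0]]'

```text
time: 59.98
tool_pos: [548.9, 23.0, 90.6]
tcp_rot: [-3.142, -0.0, 2.283]
contact_force: [-0.4, 0.3, -0.3]
grip_width: 9.1
finger_force: 30.0
```

Emit:
send_rows --offset '[[0, 0, 0.008], [0, 0, 0.016], [0, 0, 0.022], [0, 0, 0.022]]' --delta_rot '[[0, 0, 0], [0, 0, 0], [0, 0, 0], [0, 0, 0]]'

```text
time: 60.48
tool_pos: [548.9, 23.0, 87.9]
tcp_rot: [3.142, -0.0, 2.283]
contact_force: [-1.1, -0.3, -0.3]
grip_width: 8.5
finger_force: 30.0
```

Emit:
send_rows --offset '[[0, 0, 0.005], [0, 0, 0.01], [0, 0, 0.012], [0, 0, 0.012]]' --delta_rot '[[0, 0, 0], [0, 0, 0], [0, 0, 0], [0, 0, 0]]'

```text
time: 60.98
tool_pos: [549.4, 22.9, 87.4]
tcp_rot: [3.14, 0.001, 2.283]
contact_force: [-2.9, -0.3, 5.4]
grip_width: 8.9
finger_force: 30.0
```

Emit:
send_rows --offset '[[0, 0, -0.01], [0, 0, -0.01], [0, 0, -0.01], [0, 0, -0.1], [0, 0, -0.3], [0, 0, -0.55], [0, 0, -0.8], [0, 0, -1]]' --delta_rot '[[0, 0, 0], [0, 0, 0], [0, 0, 0], [0, 0, 0], [0, 0, 0], [0, 0, 0], [0, 0, 0], [0, 0, 0]]' --grip 0.22

```text
time: 61.98
tool_pos: [549.2, 23.0, 208.7]
tcp_rot: [3.14, 0.001, 2.283]
contact_force: [-0.5, 0.1, 0.2]
grip_width: 20.3
finger_force: 0.0
```

Run:
```python
from h import *
setcmd();print(cmd());y=np.radians(85.9)
plan([(441.3,-60,205,y,40)])
```

```text
[549.1840914274568, 22.968171639669762, 208.6881422675334, 2.282706979199607]
{"offset":[[0.013,-0.226,0.006],[0.026,-0.453,0.012],[0.038,-0.679,0.018],[0.051,-0.906,0.025]],"delta_rot":[[0,0,0.0249],[0,0,0.0499],[0,0,0.0748],[0,0,0.0998]]}
{"offset":[[-0.122,-0.191,0.006]],"delta_rot":[[0,0,0.0249]]}
```

Emit:
send_rows --offset '[[0.013, -0.226, 0.006], [0.026, -0.453, 0.012], [0.038, -0.679, 0.018], [0.051, -0.906, 0.025]]' --delta_rot '[[0, 0, 0.0249], [0, 0, 0.0499], [0, 0, 0.0748], [0, 0, 0.0998]]' --grip 0.25

```text
time: 62.48
tool_pos: [462.0, -43.9, 204.3]
tcp_rot: [3.141, 0.0, 1.651]
contact_force: [1.0, -0.9, 0.7]
grip_width: 22.8
finger_force: 0.0
```

Emit:
send_rows --offset '[[-0.122, -0.191, 0.006], [-0.122, -0.191, 0.006], [-0.122, -0.191, 0.006], [-0.122, -0.191, 0.006]]' --delta_rot '[[0, 0, 0.0249], [0, 0, 0.0249], [0, 0, 0.0249], [0, 0, 0.0249]]'

```text
time: 62.98
tool_pos: [441.7, -59.5, 203.0]
tcp_rot: [3.141, -0.0, 1.501]
contact_force: [-0.6, 0.1, -0.4]
grip_width: 22.9
finger_force: 0.0
```

Run:
```python
from h import *
setcmd();print(cmd())
t=look("top","v17top");s=look("side","v17side");z=8
A=cv2.resize(t[160:230,296:346,::-1],None,fx=z,fy=z,interpolation=cv2.INTER_CUBIC)
B=cv2.resize(s[165:235,295:345,::-1],None,fx=z,fy=z,interpolation=cv2.INTER_CUBIC)
cv2.imwrite("pics/v17.png",np.hstack([A,B])[:, :800])
y=np.radians(85.9);plan([(441.3,50.6,205,y,30),(441.3,50.6,125,y,20),(441.3,50.6,120,y,20)])
```

```text
[441.69579390045124, -59.541288679100354, 202.99140972082992, 1.5012490169386257]
{"offset":[[0.229,-0.017,-0.004],[0.458,-0.034,-0.008],[0.687,-0.05,-0.013],[0.915,-0.067,-0.017],[0.915,-0.067,0.15],[0.915,-0.067,0.317],[0.915,-0.067,0.483],[0.915,-0.067,0.65]],"delta_rot":[[0,0,0.0001],[0,0,0.0002],[0,0,0.0002],[0,0,0.0003],[0,0,0.0003],[0,0,0.0003],[0,0,0.0003],[0,0,0.0003]]}
{"offset":[[0.0,0.0,0.042]],"delta_rot":[[0,0,0.0]]}
```

View pics/v17.png

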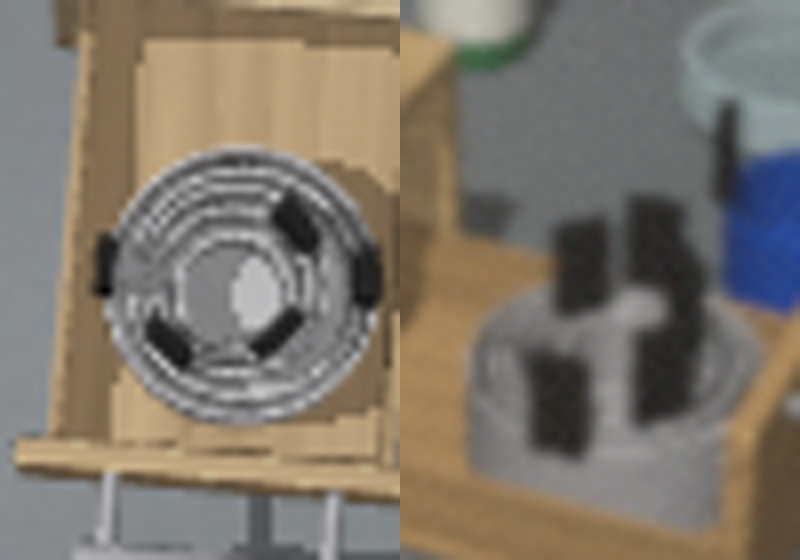

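All five pots stand nested and upright, with five separate tabs. In the top crop the tabs are at (103, 265), (170, 340), (278, 333), (297, 222) and (366, 277). Before gripping the handle I'll check that the drawer hasn't drifted.

Run:
```python
from h import *
import cv2
r=np.s_[205:226,295:345]
a=cv2.imread("pics/t4.png",0).astype(np.float32);b=cv2.imread("pics/v17top.png",0).astype(np.float32)
for nm in("t4","t5","t6","v12top","v15top","v17top"):
    g=cv2.imread(f"pics/{nm}.png",0).astype(np.float32)
    # leading (front) edge of the panel, subpixel, columns 298..306 left of the post
    e=[]
    for c in(299,301,303,318,322,326,330):
        col=cv2.GaussianBlur(g,(0,0),.6)[208:228,c];d=np.diff(col);i=int(np.argmin(d));
        if 0<i<len(d)-1: e.append(208.5+i+.5*(d[i-1]-d[i+1])/(d[i-1]-2*d[i]+d[i+1]))
    print(nm,np.round(e,2))
```

```text
t4 [219.2 219.2 218.9 221.4 221.5 221.6 222.3]
t5 [219.4 219.5 219.6 221.1 221.4 221.6 210.6]
t6 [219.3 219.5 219.6 221.1 221.5 221.6 213.4]
v12top [218.4 218.6 218.7 220.2 220.5 220.6 221.3]
v15top [218.4 218.5 218.5 220.1 220.5 220.6 212.4]
v17top [217.4 217.5 217.6 219.1 219.5 219.5 220.1]
```

Run:
```python
from h import *
setcmd();y=np.radians(85.9);plan([(447.9,50.1,205,y,30),(447.9,50.1,125,y,20)]);plan([(447.9,50.1,90,y,4.5)])
```

```text
{"offset":[[0.229,-0.003,-0.005],[0.458,-0.005,-0.009],[0.686,-0.008,-0.014],[0.915,-0.01,-0.018],[0.915,-0.01,0.148],[0.915,-0.01,0.315],[0.915,-0.01,0.482],[0.915,-0.01,0.648]],"delta_rot":[[0,0,0.0001],[0,0,0.0001],[0,0,0.0002],[0,0,0.0002],[0,0,0.0002],[0,0,0.0002],[0,0,0.0002],[0,0,0.0002]]}
{"offset":[[0.0,0.0,0.036],[0.0,0.0,0.073],[0.0,0.0,0.109],[0.0,0.0,0.146],[0.0,0.0,0.182],[0.0,0.0,0.219],[0.0,0.0,0.255],[0.0,0.0,0.292]],"delta_rot":[[0,0,0.0],[0,0,0.0],[0,0,0.0],[0,0,0.0],[0,0,0.0],[0,0,0.0],[0,0,0.0],[0,0,0.0]]}
```

Emit:
send_rows --offset '[[0.229, -0.003, -0.005], [0.458, -0.005, -0.009], [0.686, -0.008, -0.014], [0.915, -0.01, -0.018], [0.915, -0.01, 0.148], [0.915, -0.01, 0.315], [0.915, -0.01, 0.482], [0.915, -0.01, 0.648]]' --delta_rot '[[0, 0, 0], [0, 0, 0], [0, 0, 0], [0, 0, 0], [0, 0, 0], [0, 0, 0], [0, 0, 0], [0, 0, 0]]'

```text
time: 64.08
tool_pos: [447.9, 50.1, 124.3]
tcp_rot: [3.142, -0.0, 1.5]
contact_force: [-0.1, -0.9, -0.6]
grip_width: 22.9
finger_force: 0.0
```

Emit:
send_rows --offset '[[0, 0, 0.036], [0, 0, 0.073], [0, 0, 0.109]]' --delta_rot '[[0, 0, 0], [0, 0, 0], [0, 0, 0]]'

```text
time: 64.45
tool_pos: [448.2, 49.7, 112.3]
tcp_rot: [3.14, -0.0, 1.499]
contact_force: [0.4, 0.5, 0.2]
grip_width: 23.0
finger_force: 0.0
```

Emit:
send_rows --offset '[[0, 0, 0.025], [0, 0, 0.05], [0, 0, 0.075], [0, 0, 0.075]]' --delta_rot '[[0, 0, 0], [0, 0, 0], [0, 0, 0], [0, 0, 0]]'

```text
time: 64.95
tool_pos: [447.6, 49.7, 102.8]
tcp_rot: [-3.141, -0.0, 1.499]
contact_force: [-0.4, 0.5, -0.1]
grip_width: 23.1
finger_force: 0.0
```

Emit:
send_rows --offset '[[0, 0, 0.03], [0, 0, 0.06], [0, 0, 0.09], [0, 0, 0.11], [0, 0, 0.11]]' --delta_rot '[[0, 0, 0], [0, 0, 0], [0, 0, 0], [0, 0, 0], [0, 0, 0]]'

```text
time: 65.58
tool_pos: [447.6, 49.7, 89.6]
tcp_rot: [-3.141, -0.0, 1.499]
contact_force: [0.2, 0.3, 0.2]
grip_width: 22.9
finger_force: 0.0
```

Emit:
send_rows --offset '[[0, 0, 0], [0, 0, 0], [0, 0, 0], [0, 0, 0]]' --delta_rot '[[0, 0, 0], [0, 0, 0], [0, 0, 0], [0, 0, 0]]' --grip 0

```text
time: 66.08
tool_pos: [447.8, 49.6, 89.9]
tcp_rot: [3.141, -0.0, 1.499]
contact_force: [0.9, -0.4, 0.7]
grip_width: 9.8
finger_force: 30.0
```

Emit:
send_rows --offset '[[0, -0.01, 0], [0, -0.02, 0], [0, -0.035, 0], [0, -0.045, 0], [0, -0.052, 0], [0, -0.052, 0]]' --delta_rot '[[0, 0, 0], [0, 0, 0], [0, 0, 0], [0, 0, 0], [0, 0, 0], [0, 0, 0]]'

```text
time: 66.82
tool_pos: [441.4, 50.2, 89.9]
tcp_rot: [-3.142, -0.0, 1.499]
contact_force: [0.7, 0.5, 2.6]
grip_width: 10.2
finger_force: 30.0
```

Emit:
send_rows --offset '[[0, 0.02, 0], [0, 0.06, 0], [0, 0.12, 0], [0, 0.2, 0], [0, 0.28, 0], [0, 0.36, 0], [0, 0.44, 0], [0, 0.52, 0]]' --delta_rot '[[0, 0, 0], [0, 0, 0], [0, 0, 0], [0, 0, 0], [0, 0, 0], [0, 0, 0], [0, 0, 0], [0, 0, 0]]'

```text
time: 67.82
tool_pos: [504.3, 45.1, 89.9]
tcp_rot: [-3.141, 0.001, 1.499]
contact_force: [-2.5, -2.1, 6.2]
grip_width: 10.2
finger_force: 30.0
```

Emit:
send_rows --offset '[[0, 0.08, 0], [0, 0.16, 0], [0, 0.24, 0], [0, 0.32, 0], [0, 0.4, 0], [0, 0.47, 0], [0, 0.53, 0], [0, 0.58, 0]]' --delta_rot '[[0, 0, 0], [0, 0, 0], [0, 0, 0], [0, 0, 0], [0, 0, 0], [0, 0, 0], [0, 0, 0], [0, 0, 0]]'

```text
time: 68.82
tool_pos: [573.7, 39.6, 89.9]
tcp_rot: [3.141, 0.001, 1.499]
contact_force: [-1.2, -3.9, 5.8]
grip_width: 9.7
finger_force: 30.0
```

Emit:
send_rows --offset '[[0, 0.05, 0], [0, 0.11, 0], [0, 0.18, 0], [0, 0.25, 0], [0, 0.32, 0], [0, 0.38, 0], [0, 0.42, 0], [0, 0.44, 0]]' --delta_rot '[[0, 0, 0], [0, 0, 0], [0, 0, 0], [0, 0, 0], [0, 0, 0], [0, 0, 0], [0, 0, 0], [0, 0, 0]]'

```text
time: 69.82
tool_pos: [626.4, 35.3, 89.9]
tcp_rot: [3.141, 0.002, 1.499]
contact_force: [-1.7, -5.2, 5.5]
grip_width: 9.9
finger_force: 30.0
```

Emit:
send_rows --offset '[[0, 0.01, 0], [0, 0.02, 0], [0, 0.03, 0], [0, 0.038, 0], [0, 0.038, 0]]' --delta_rot '[[0, 0, 0], [0, 0, 0], [0, 0, 0], [0, 0, 0], [0, 0, 0]]'

```text
time: 70.45
tool_pos: [630.7, 35.0, 89.9]
tcp_rot: [3.141, 0.002, 1.499]
contact_force: [-1.6, -4.6, 4.5]
grip_width: 9.9
finger_force: 30.0
```

Next, a small push to feel the closed stop.

Emit:
send_rows --offset '[[0, 0.006, 0], [0, 0.012, 0], [0, 0.018, 0], [0, 0.02, 0], [0, 0.02, 0]]' --delta_rot '[[0, 0, 0], [0, 0, 0], [0, 0, 0], [0, 0, 0], [0, 0, 0]]'

```text
time: 71.08
tool_pos: [630.7, 35.0, 89.8]
tcp_rot: [-3.136, 0.002, 1.499]
contact_force: [-10.3, -5.3, 10.1]
grip_width: 9.8
finger_force: 30.0
```

Emit:
send_rows --offset '[[0, -0.015, 0], [0, -0.015, 0], [0, -0.015, 0], [0, -0.015, 0]]' --delta_rot '[[0, 0, 0], [0, 0, 0], [0, 0, 0], [0, 0, 0]]' --grip 0.23

```text
time: 71.58
tool_pos: [631.0, 36.7, 89.5]
tcp_rot: [-3.141, -0.0, 1.499]
contact_force: [0.1, -0.4, 0.4]
grip_width: 21.3
finger_force: 0.0
```

Emit:
send_rows --offset '[[0, 0, -0.05], [0, 0, -0.15], [0, 0, -0.3], [0, 0, -0.5], [0, 0, -0.7], [0, 0, -0.9], [0, 0, -1], [0, 0, -1]]' --delta_rot '[[0, 0, 0], [0, 0, 0], [0, 0, 0], [0, 0, 0], [0, 0, 0], [0, 0, 0], [0, 0, 0], [0, 0, 0]]'

```text
time: 72.58
tool_pos: [631.3, 36.5, 210.9]
tcp_rot: [3.139, -0.0, 1.499]
contact_force: [0.1, -0.0, 0.2]
grip_width: 21.1
finger_force: 0.0
```

Emit:
send_rows --offset '[[0, -0.2, 0], [0, -0.5, 0], [0, -0.8, 0], [0, -1, 0], [0, -1, 0]]' --delta_rot '[[0, 0, 0], [0, 0, 0], [0, 0, 0], [0, 0, 0], [0, 0, 0]]'

```text
time: 73.2
tool_pos: [509.7, 45.3, 209.3]
tcp_rot: [-3.14, -0.0, 1.499]
contact_force: [0.3, 0.1, 0.4]
grip_width: 20.8
finger_force: 0.0
```

Run:
```python
from h import *
t=look("top","t20");look("side","s20")
a=cv2.imread("pics/t1.png",0).astype(np.float32);b=cv2.imread("pics/t20.png",0).astype(np.float32)
for c in(298,300,302,304,306): # panel edge left of the bar, start vs now
    r=[]
    for g in(a,b):
        d=np.diff(cv2.GaussianBlur(g,(0,0),.6)[160:178,c]);i=int(np.argmax(abs(d)));r.append(160.5+i)
    print(c,r)
sa=cv2.imread("pics/side0.png",0).astype(np.float32)[180:225,270:312];sb=cv2.imread("pics/s20.png",0).astype(np.float32)[180:225,270:312]
print("side handle diff",abs(sa-sb).mean(),cv2.phaseCorrelate(sa,sb,cv2.createHanningWindow((42,45),cv2.CV_32F)))
for n,z in(("ashtray",0),("tin1",140),("scraper",0),("shoebrush",0),("cleaner",0)):
    print(n,[unproj(d["uv"],z,"top")[:2] for d in finder.pinpoint(n,"top")[:1]])
print(get_obs()["tool_pos"],get_obs()["contact_force"])
```

```text
298 [165.5, 165.5]
300 [162.5, 161.5]
302 [162.5, 162.5]
304 [163.5, 163.5]
306 [163.5, 163.5]
side handle diff 1.6460317 ((0.6365749581519005, 0.6291888579564144), 0.9594362762827932)
ashtray [array([ 574.3, -259.1])]
tin1 [array([789.6,   2.3])]
scraper [array([364.9, -51.4])]
shoebrush [array([707.5, 293.2])]
cleaner [array([ 739.5, -271.6])]
[511.7  45.  209.4] [-0.4 -0.4  0.4]
```

Run:
```python
import cv2,numpy as np
for f,g,ps in(("t1","t20",{"brush":(225,140,60,35),"bottle":(395,130,50,40),"tins":(315,105,50,45),"ashtray":(388,172,45,45),"scraper":(320,240,60,30),"handle":(300,150,60,35)}),
              ("side0","s20",{"handle":(270,180,45,40),"chestleft":(205,160,60,60),"brush":(215,235,60,60)})):
    a,b=[cv2.imread(f"pics/{n}.png",0).astype(np.float32) for n in(f,g)]
    for n,(x,y,w,h) in ps.items():
        p=a[y:y+h,x:x+w];m=cv2.matchTemplate(b[y-8:y+h+8,x-8:x+w+8],p,cv2.TM_CCOEFF_NORMED);_,v,_,l=cv2.minMaxLoc(m)
        print(f,n,round(v,3),(l[0]-8,l[1]-8))
```

```text
t1 brush 0.999 (0, 0)
t1 bottle 0.999 (0, 0)
t1 tins 1.0 (0, 0)
t1 ashtray 0.795 (0, 0)
t1 scraper 0.327 (0, 0)
t1 handle 0.811 (0, 0)
side0 handle 0.998 (0, 0)
side0 chestleft 0.995 (0, 0)
side0 brush 0.994 (0, 0)
```

```bash
python3 -c "
from plant import ticket
print(ticket.close_job())"
```

```text
the job is handed in; nothing more can be done
None
```

The drawer was pulled to its stop, all five pots were stood nested in size order inside it, and it was pushed fully shut. The job was handed in at about 73 s; the brush, bottle and tins match their starting pictures exactly, and the ashtray and scraper showed no shift (weaker match, arm partly over them).

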